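# Turn the cheese in its tray and slide it into the display bay

## Task

Without touching the cheese, tip its tray, chute end up, until the cheese slides off the chute and tumbles over onto the tray's shelf, cut face up. Then slide the tray, chute end first, under the display bay's clear cover, all the way home against the back panel. The tall oil bottle is in the way: move it without tipping it over, stand it upright on the middle of the cork coaster, and leave the other goods where they are.

Things in the scene. Friction and masses are not known exactly. Their poses are not given: they have to be found in the camera images.
- tray: Loose white turning tray, open on top, 0.45 kg, 134 mm long (y) x 76 mm wide (x), walls 4 mm thick: +y end wall and side walls beside the chute 84 mm high, side walls beside the shelf 64 mm, -y end wall 44 mm. Origin: centre of its underside; +y points to the chute end, z up. To tip it, raise the chute end about the bottom edge at y = -67 mm; the lugs clear the counter up to 45 degrees.
- step (a point): Lower end of the chute, at (0, 15, 43) mm in the tray's frame. The chute floor falls from 50 mm height at the +y wall to 43 mm here, then drops sheer into a groove 30 mm wide (to y = -15 mm), bottom 4 mm high. With the tray tipped slowly to 20 to 40 degrees (friction varies) the cheese slides off here, its leading edge catches in the groove and it turns over onto the shelf.
- shelf (a point): Centre of the tray's flat shelf, at (0, -39, 20) mm in the tray's frame; the shelf is 20 mm high and runs from the groove at y = -15 mm to the -y end wall at y = -63 mm.
- lug_chute (a point): Grip point of the lug on the chute (+y) end of the tray, at (0, 82, 66) mm in the tray's frame: an upright plate 12 mm thick (tray x) that stands 30 mm out (y) from the end wall, from 42 to 84 mm height. Axes as the tray's.
- lug_shelf (a point): Grip point of the lug on the shelf (-y) end of the tray, at (0, -82, 60) mm in the tray's frame: an upright plate 12 mm thick (tray x) that stands 30 mm out (y) from the end wall, from 36 to 78 mm height. Axes as the tray's.
- tray_tip (a point): Outermost point of the chute-end lug, at (0, 97, 66) mm in the tray's frame; it touches the bay's back panel when the tray is home.
- cheese: Loose pale cheese portion, 52 mm (x) x 32 mm (y) x 26 mm, 80 g, on the tray's chute at the start, cut face down. The cut face is flat and full size (52 x 32 mm); the opposite rind face is bevelled all round to 38 x 18 mm. Origin: centre of the cut face; z points from the cut face to the rind face (up at the start, down when turned).
- bottle: Tall top-heavy oil bottle of dark green glass with a dark cap, 230 mm high, about 0.4 kg, foot 42 mm across, widest (52 mm) 120 to 150 mm up, shoulder narrowing to a 24 mm neck at 190 mm, cap 27 mm across from 196 mm to 230 mm. Origin: centre of its underside, z up. It stands in front of the bay's mouth.
- coaster: Round flat cork coaster fixed on the counter, 92 mm across, 4 mm thick. Origin: centre of its underside.
- bay: Display bay fixed on the counter: aluminium back panel, two side rails 30 mm high and 92 mm apart, with flared lead-ins reaching about 40 mm out from the mouth, and a clear cover over all of it, underside 112 mm above the counter. Origin: middle of its mouth, at counter height; +y points into the bay, x across, z up. The back panel's inner face is at y = 95 mm.
- bay_stop (a point): Point on the inner face of the bay's back panel that the tip of the chute-end lug meets, at (0, 95, 66) mm in the bay's frame. Axes as the bay's. The cover leaves no room for a gripper above the tray in the bay.
- jar: Bystander: loose amber glass jar with brass-coloured lid, 64 mm across, 85 mm high. Origin: centre of its underside.
- can: Bystander: loose food can, 72 mm across, 90 mm high. Origin: centre of its underside.
- pack: Bystander: loose wrapped butter pack, 60 x 100 x 35 mm. Origin: centre of its underside.
Mind the look-alikes: they are no part of the job. Several things have the shape of the bottle; the one meant has the colours described above.

How it is judged (in metres and radians):
At the end, for the whole second after the job is handed in: Cheese flat (0.19 rad) on the tray's shelf, cut face up; tray flat on the counter in the bay, chute end in, lug tip within 5 mm of the back panel and 25 mm of the middle line; bottle upright (0.08 rad) on the coaster, within 25 mm of its centre; all at rest (angle between cheese's own z axis and vertical above 2.95 rad and y of cheese in the frame of tray between -0.063 and -0.012 m and x of cheese in the frame of tray between -0.038 and 0.038 m and z of cheese in the frame of tray below 0.055 m and y of tray_tip in the frame of bay above 0.09 m and angle between tray's own z axis and vertical below 0.05 rad and x of tray_tip in the frame of bay between -0.025 and 0.025 m and height (world z) of tray below 0.006 m and horizontal distance between bottle and coaster below 0.025 m and angle between bottle's own z axis and vertical below 0.08 rad and height (world z) of bottle between 0.001 and 0.01 m and linear speed of each of tray, cheese, bottle below 0.02 m/s); the robot touches nothing.
It fails at once if the cheese is touched by the robot (contact force between cheese and the fingers above 0.3 N or contact force between cheese and the arm above 0.3 N).
It fails at once if the bottle is tipped over (angle between bottle's own z axis and vertical above 0.6 rad).
It fails at once if the jar, the can or the butter pack is moved more than 30 mm (distance of any of jar, can, pack from where it was at the start of the episode above 0.03 m).
It also fails if it takes over 67 s, if anything falls off the work surface, if the arm or the gripper's body presses on something with over 40 N, if the wrist force passes 120 N, or if a joint passes its speed limit or range.

## Robot

A 6-joint arm with a two-finger parallel gripper is mounted at the origin on the work surface. World frame = base frame: x ahead of the robot, y to its left, z up, the work surface at z = 0. Lengths are in mm, angles in rad, forces in N, time in s.
With the tool pointing down it reaches from about 275 to 750 mm from the base axis. Payload 10.2 kg.
Tool frame: the origin (TCP) lies midway between the tips of the shut fingers; the grasp point (between the pads) lies grasp_offset behind it (grasp_offset is the distance from the TCP to the grasp point, in mm); x points along the fingers, z is the direction in which the jaws open and shut, and the axes are right-handed (so a half turn about x gives the same grasp; the last joint's range is limited). The gripper opens to 85 mm and grips with 20 to 120 N. Pads are 22 mm wide; open, the fingers measure 114 mm over their backs; the gripper's body (76 mm by 85 mm) begins 54 mm behind the grasp point. The pads swing forward as they close: fully open they stand 13 mm farther back than shut.
Start: joints at [-1.496, 0.313, 1.498, -0, 1.331, -0.223], TCP at [154.031, -501.902, 231.294] pointing down, gripper open.
Joint ranges: [-2.94, 2.94], [-0.97, 2.17], [0.19, 2.56], [-1.23, 4.37], [0.02, 3.11], [-2.88, 2.88]. Speed limits (rad/s): [2.39, 2.39, 3.01, 3.14, 3.14, 3.14].

## Interface

Orientations are given as a unit quaternion [w, x, y, z].
In Python, from rig import sense, capture, calibration, finish_job, grasp_offset gives the robot as it stands.
- The arm moves only by the shell command python3 -m jog 'ROWS' [FORCE]. ROWS is JSON, a list of rows, each an object with "linear": the shift along the tool's x, y, z scaled (see below), a list of three; "rotation": the turn, a rotation vector about the tool's x, y, z scaled (see below), a list of three; "grip": the finger opening in mm, from 0 to 85.4. A call has 1 to 20 rows; each row is the pose to reach, as a shift and turn from the pose measured when the call began, along the tool's axes at that moment; what a row does not reach only later rows make up. The controller multiplies each number of a shift by 0.3 m and each number of a turn by 0.5 rad. A row lasts 1/12 s, in which the tool goes at most 41.7 mm and 7.16 degrees, less where a joint would pass 70% of its speed; a pose out of reach is approached as far as the arm can. A call with a number of a shift or a turn outside -1 to 1 is refused whole. A call with a gripper value outside its range is refused whole. The fingers move at their own pace and stop on an object; FORCE is the grip in N (left out, the last holds). Time passes only in rows, so rows that repeat a pose let the fingers close. It gives the time, the measured TCP pose, the force and the opening at its end, in the units of the state.
- sense(): the state, without advancing time (a new reading comes with each control period).
- capture(name): name is "side" or "top"; returns (picture, depth): 400x640x3 uint8, red, green, blue; 400x640 float32, mm along the optical axis (not along the pixel's ray), 0 where there is no reading.
- calibration(name): a dict with "intrinsics" (3x3 intrinsics, pixels), "dist" ([k1, k2, p1, p2, k3] as OpenCV has them; the pictures are not rectified), "world_from_camera" (4x4, takes a point from camera to world coordinates). Camera axes: x right, y up, looking along -z (the intrinsics and any distortion apply to the point x, -y, -z); pixel columns grow to the right and rows downward; lengths in mm; the calibration is good to about 2 mm. A picture is of the moment at which its call begins. calibration takes no time and is no camera call.
- finish_job(): hands the job in, once; it reports no verdict.
The state is a dict: "time_s": time; "joints": joint angles; "dq": joint speeds; "tau": joint torques, N m; "eef_pos": TCP position; "ee_rot": TCP orientation; "force": force on the tool from outside, world axes, zero at the start; "wrist_torque": the same for the moment, N m; "grip_width": opening from 0.0 (shut) to 1.0 (fully open).
Only numpy, scipy, OpenCV 4.12 (cv2) and the standard library are available. Lean on these libraries where they do the work, as an engineer would, in place of code of your own. Each camera call takes 0.05 s, during which the arm holds its last target.

## Working session

There is one attempt and no reset: what is moved stays moved. The work goes in short steps, Python scripts to look and compute and a shell command to move; the robot and the scene stay as the last step left them, time stands still between calls to the robot, and variables do not carry over. Pictures are saved under pics/ and viewed, and the job is handed in when it is done.

```bash
ls; mkdir -p pics
python3 - <<'E'
from rig import *
import rig,cv2,numpy as np
print(sense()); print(grasp_offset)
for n in("side","top"):
    p,d=capture(n); cv2.imwrite(f"pics/{n}0.png",p[:,:,::-1]); np.save(f"pics/{n}0.npy",d); np.save(f"pics/{n}0rgb.npy",p)
    print(n,calibration(n))
E
```

```text
pics
{'time_s': 0.0, 'joints': array([-1.49641034e+00,  3.13456592e-01,  1.49841827e+00,  1.02975537e-05,
        1.33100007e+00, -2.23398929e-01]), 'dq': array([ 3.74995557e-05, -8.18568596e-05,  2.12183369e-04,  8.21226488e-04,
       -5.34888011e-04, -1.18883359e-03]), 'tau': array([ 3.04856012e-04, -4.12265003e+01, -2.59744084e+01, -1.22622987e-04,
        4.13034431e-03, -2.38682009e-05]), 'eef_pos': array([ 154.00917693, -501.64196872,  230.73878367]), 'ee_rot': array([ 0.56834569,  0.42064298,  0.56893196, -0.41995128]), 'force': array([-0.07615606,  0.18605182, -0.03542843]), 'wrist_torque': array([ 0.01677428, -0.03617668,  0.04640897]), 'grip_width': 1.003534528013488}
18.700000000000003
side {'intrinsics': array([[403.28108131,   0.        , 323.50859533],
       [  0.        , 403.28108131, 202.10590707],
       [  0.        ,   0.        ,   1.        ]]), 'dist': array([-0.08322867,  0.        ,  0.        ,  0.        ,  0.        ]), 'world_from_camera': array([[-8.27394019e-01,  4.11150272e-01, -3.82589324e-01,
         1.32008938e+02],
       [-5.61570206e-01, -5.96419257e-01,  5.73518068e-01,
         6.21852982e+02],
       [ 7.61846918e-03,  6.89376184e-01,  7.24363469e-01,
         8.68918411e+02],
       [ 0.00000000e+00,  0.00000000e+00,  0.00000000e+00,
         1.00000000e+00]])}
top {'intrinsics': array([[395.42759658,   0.        , 327.12509388],
       [  0.        , 395.42759658, 195.26908524],
       [  0.        ,   0.        ,   1.        ]]), 'dist': array([0.03276557, 0.        , 0.        , 0.        , 0.        ]), 'world_from_camera': array([[-1.24274347e-02,  9.94614633e-01, -1.02894564e-01,
         4.53269383e+02],
       [-9.99848360e-01, -1.11051401e-02,  1.34138805e-02,
         1.51867920e+00],
       [ 1.21989833e-02,  1.03045662e-01,  9.94601818e-01,
         1.04212142e+03],
       [ 0.00000000e+00,  0.00000000e+00,  0.00000000e+00,
         1.00000000e+00]])}
```

View pics/side0.png

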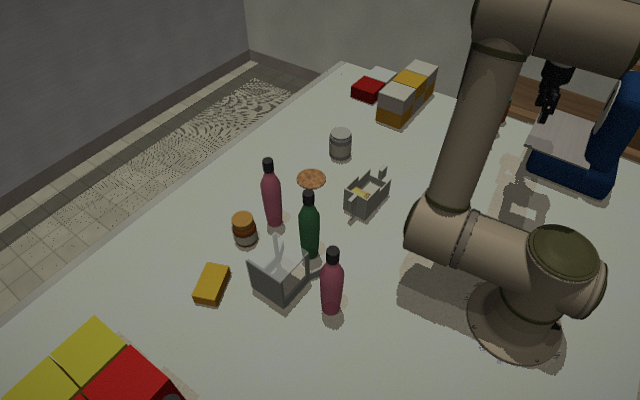

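View pics/top0.png

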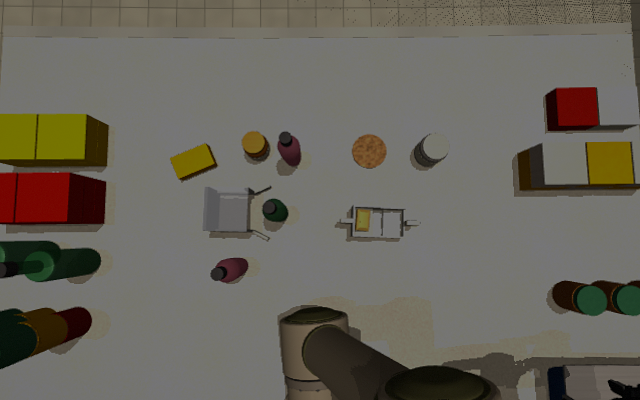

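The top view shows the chute tray at (377,222), with the cheese at (363,219). The coaster is at (369,151), the can at (431,149), the jar at (255,145) and the pack at (193,161). The bay is at (232,210) with its mouth facing right.

Bottle candidates: dark green at (275,209), wine-red at (289,150), wine-red at (230,270), and tall green items at (40,262). Only (275,209) is dark green with a dark cap and stands in front of the mouth. I'll confirm that with a crop.

```bash
cat > h.py <<'E'
import numpy as np,cv2
from rig import *
from scipy.spatial.transform import Rotation as R
def world(name,uv,z_depth):
    c=calibration(name);K=c["intrinsics"];T=c["world_from_camera"]
    uv=np.asarray(uv,float).reshape(-1,1,2)
    n=cv2.undistortPoints(uv,K,c["dist"]).reshape(-1,2)
    d=np.asarray(z_depth,float).reshape(-1)
    P=np.c_[n[:,0]*d,-n[:,1]*d,-d]
    return P@T[:3,:3].T+T[:3,3]
def atz(name,uv,z):
    a=world(name,uv,np.ones(len(np.reshape(uv,(-1,2)))));o=calibration(name)["world_from_camera"][:3,3]
    d=a-o; return o+d*((z-o[2])/d[:,2])[:,None]
def proj(name,P):
    c=calibration(name);T=c["world_from_camera"]
    p=(np.reshape(P,(-1,3))-T[:3,3])@T[:3,:3]
    p=p*[1,-1,-1]
    return cv2.projectPoints(p,np.zeros(3),np.zeros(3),c["intrinsics"],c["dist"])[0].reshape(-1,2)
def cloud(name,d):
    v,u=np.mgrid[0:400,0:640]; return world(name,np.c_[u.ravel(),v.ravel()],d.ravel()).reshape(400,640,3)
E
python3 - <<'E'
from h import *
p=np.load("pics/top0rgb.npy");d=np.load("pics/top0.npy")
c=p[130:260,180:440,::-1]; c=np.clip(c*1.6,0,255).astype(np.uint8)
cv2.imwrite("pics/crop_top.png",cv2.resize(c,None,fx=3,fy=3,interpolation=cv2.INTER_CUBIC))
p=np.load("pics/side0rgb.npy")
c=p[140:330,220:410,::-1]; c=np.clip(c*1.6,0,255).astype(np.uint8)
cv2.imwrite("pics/crop_side.png",cv2.resize(c,None,fx=3,fy=3,interpolation=cv2.INTER_CUBIC))
for n in("top","side"):
    C=cloud(n,np.load(f"pics/{n}0.npy"))
    if n=="top":
        for uv in [(275,209),(363,219),(369,151),(300,180),(232,210),(404,222),(350,221),(300,300-20)]:print(n,uv,C[uv[1],uv[0]].round(1))
E
```

```text
top (275, 209) [510.3  98.2 227.6]
top (363, 219) [494.1 -98.7  73. ]
top (369, 151) [ 679.  -126.2    1. ]
top (300, 180) [602.5  59.    0.9]
top (232, 210) [517.1 211.8 115. ]
top (404, 222) [ 486.5 -204.3   47.6]
top (350, 221) [489.1 -66.   84.1]
top (300, 280) [341.5  60.4  -1.3]
```

View pics/crop_top.png

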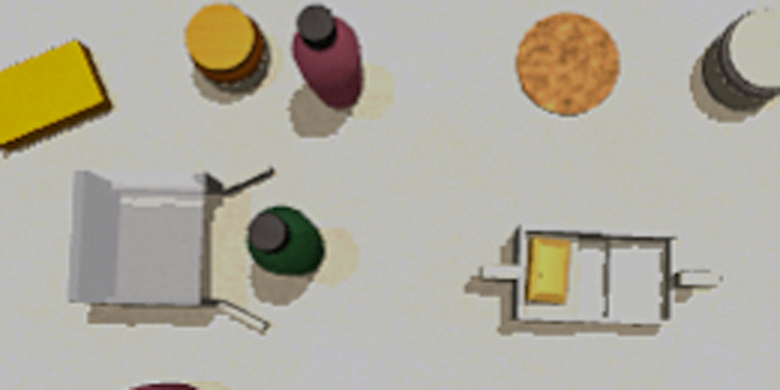

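View pics/crop_side.png

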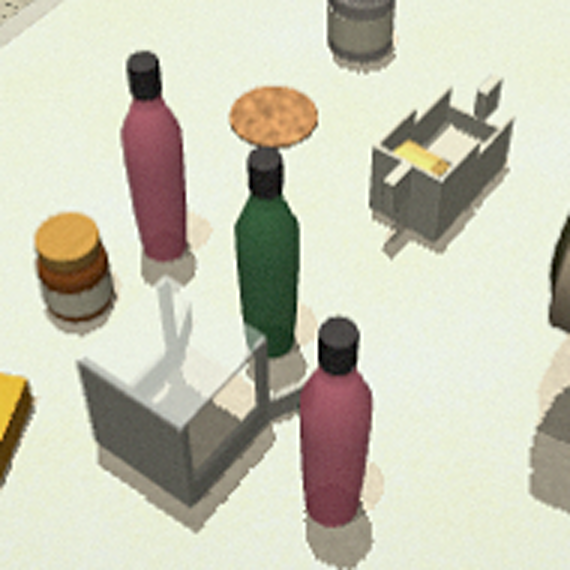

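The crop confirms the bottle: the green one with the dark cap, in the gap before the bay mouth. Now the precise poses.

Run:
```python
from h import *
from scipy.optimize import least_squares
C=cloud("top",np.load("pics/top0.npy"));rgb=np.load("pics/top0rgb.npy").astype(int)
S=cloud("side",np.load("pics/side0.npy"));srgb=np.load("pics/side0rgb.npy").astype(int)
def roi(C,x0,x1,y0,y1,z0,z1): return (C[...,0]>x0)&(C[...,0]<x1)&(C[...,1]>y0)&(C[...,1]<y1)&(C[...,2]>z0)&(C[...,2]<z1)
for nm,D in(("top",C),("side",S)):
  # bottle cap
  m=roi(D,460,560,50,150,205,245);P=D[m];print(nm,"cap",m.sum(),P.mean(0).round(1),P.min(0).round(1),P.max(0).round(1))
  m=roi(D,460,560,50,150,20,185);P=D[m]
  f=lambda q:np.hypot(P[:,0]-q[0],P[:,1]-q[1])-q[2]
  for lo,hi in((115,155),(5,80)):
    P=D[roi(D,450,570,40,160,lo,hi)]
    if len(P)>10:
      r=least_squares(f,[510,95,25],loss="soft_l1",f_scale=2);print("  bottle circ",lo,hi,len(P),r.x.round(1))
  for lab,b in dict(lugc=(440,540,-68,-35,70,95),lugs=(440,540,-250,-195,65,90),tray=(430,550,-210,-60,30,95),bayhi=(430,600,120,300,20,130),lead=(430,600,60,150,10,40)).items():
    m=roi(D,*b);P=D[m];
    if m.sum()>3:
      rc=cv2.minAreaRect(P[:,:2].astype(np.float32));print("  ",lab,m.sum(),P.mean(0).round(1),"rect",np.round(rc[0],1),np.round(rc[1],1),round(rc[2],1), 'z',np.percentile(P[:,2],[5,95]).round(1))
# coaster by colour
m=(rgb[...,0]-rgb[...,2]>40);v,u=np.nonzero(m);k=(abs(u-369)<25)&(abs(v-151)<25)
hull=cv2.convexHull(np.c_[u[k],v[k]].astype(np.int32)).reshape(-1,2)
W=atz("top",hull,4.);(c,r)=cv2.minEnclosingCircle(W[:,:2].astype(np.float32));print("coaster",c,r,atz("top",np.c_[u[k],v[k]],4.).mean(0))
m=(srgb[...,0]-srgb[...,2]>30);v,u=np.nonzero(m);k=(abs(u-311)<18)&(abs(v-178)<12)
print("coaster side",k.sum(),atz("side",np.c_[u[k],v[k]],4.).mean(0))
```

```text
top cap 147 [514.1 109.6 227.6] [502.   97.5 207.5] [527.  123.1 232.6]
  bottle circ 115 155 80 [514.1 110.6  24.9]
  bottle circ 5 80 50 [680.3 280.9 260.1]
   lugc 49 [491.6 -55.1  83.4] rect [491.7 -55.2] [22.   9.9] 89.2 z [80.7 86. ]
   lugs 71 [ 482.3 -218.7   76.3] rect [ 467.3 -219.8] [31.  41.6] 89.9 z [68.6 80.1]
   tray 907 [ 490.1 -116.4   62.9] rect [ 487.7 -134.9] [148.6  76. ] 87.2 z [40.7 84.5]
   bayhi 2164 [520.2 223.7 110.9] rect [520.  209.1] [143.7 139.3] 88.1 z [ 33.5 118.9]
   lead 43 [526.9 137.5  25.2] rect [517.5 118.6] [ 60.8 139.2] 89.6 z [14.4 32.4]
side cap 162 [511.7 115.8 223. ] [501.4  99.  205. ] [528.3 125.6 232.7]
  bottle circ 115 155 253 [515.2 111.3  25.3]
  bottle circ 5 80 268 [514.8 112.3  22.9]
   lugc 55 [490.3 -53.2  80.1] rect [490.8 -55.2] [26.  12.3] 84.6 z [71.4 85.6]
   lugs 48 [ 481.4 -216.5   74.9] rect [ 468.1 -218.7] [33.  40.5] 87.3 z [66.6 80. ]
   tray 982 [ 485.1 -122.    59.8] rect [ 487.7 -134.9] [149.4  78.3] 87.1 z [32.7 84. ]
   bayhi 3045 [513.9 227.7  95.6] rect [517.4 201.3] [167.2 112.7] 82.1 z [ 29.1 120. ]
   lead 63 [494.5 121.6  24.9] rect [483.7 132.6] [25.6 63.8] 41.9 z [11.1 38. ]
coaster (679.214111328125, -125.2707290649414) 45.661128997802734 [ 679.17825181 -125.29974213    4.        ]
coaster side 472 [ 679.77790204 -125.78277191    4.        ]
```

Run:
```python
from h import *
for n in("top","side"):
  D=cloud(n,np.load(f"pics/{n}0.npy"))
  for z0,z1 in((108,125),(10,32)):
    m=(D[...,0]>430)&(D[...,0]<600)&(D[...,1]>60)&(D[...,1]<300)&(D[...,2]>z0)&(D[...,2]<z1)
    m&=np.hypot(D[...,0]-514,D[...,1]-111)>30
    P=D[m]; 
    m8=m.astype(np.uint8)
    print(n,z0,len(P),'z',np.percentile(P[:,2],[5,50,95]).round(1))
    if z0>100:
      for a in range(-6,3):
        r=np.radians(a);q=P[:,:2]@np.array([[np.cos(r),-np.sin(r)],[np.sin(r),np.cos(r)]])  # into frame yaw a
        lo=np.percentile(q,.7,axis=0);hi=np.percentile(q,99.3,axis=0);c=(lo+hi)/2
        print(a,(hi-lo).round(1),(np.array([[np.cos(r),-np.sin(r)],[np.sin(r),np.cos(r)]])@c).round(1))
p=np.load("pics/top0rgb.npy")[175:255,190:290,::-1]
cv2.imwrite("pics/bay.png",cv2.resize(np.clip(p*1.7,0,255).astype(np.uint8),None,fx=8,fy=7.5,interpolation=cv2.INTER_CUBIC))
```

```text
top 108 2012 z [113.6 116.2 118.9]
-6 [104.4 105.1] [521.  227.9]
-5 [103.4 104.4] [521.1 228. ]
-4 [102.6 103.7] [520.9 227.9]
-3 [102.4 103.7] [520.8 227.8]
-2 [102.3 103.6] [520.8 227.6]
-1 [100.9 104.1] [521.  227.7]
0 [101.4 104.7] [520.8 227.6]
1 [102.7 105.6] [520.6 227.8]
2 [104.  106.2] [520.5 227.9]
top 10 126 z [13.9 27.9 31.1]
side 108 1766 z [114.6 117.8 120.1]
-6 [105.8 105.7] [521.2 228.6]
-5 [105.3 104.6] [521.5 228.5]
-4 [104.5 103.5] [521.7 228.4]
-3 [104.  102.6] [521.7 228.3]
-2 [104.1 102.3] [521.8 228.2]
-1 [104.3 102.4] [521.8 228.3]
0 [105.4 103.1] [521.8 228.4]
1 [106.1 104.1] [521.6 228.5]
2 [107.  105.2] [521.5 228.5]
side 10 396 z [11.7 23.5 31.5]
```

View pics/bay.png

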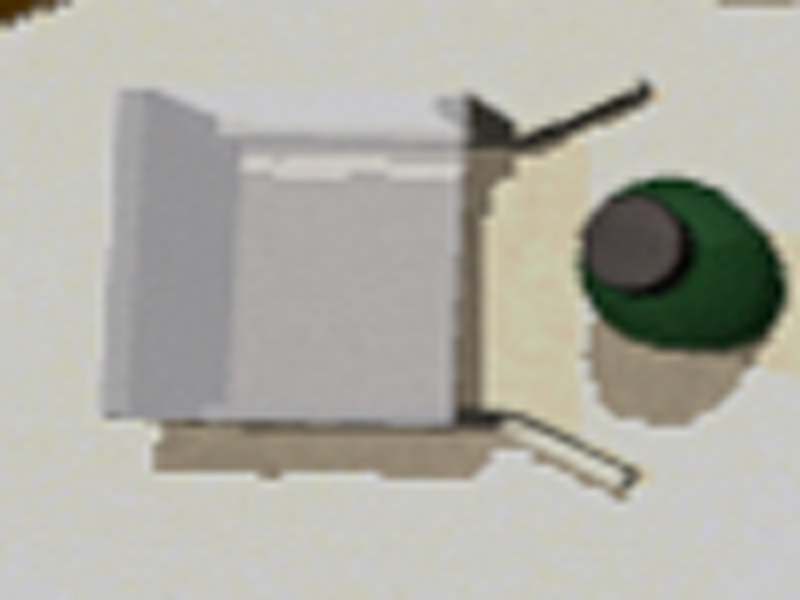

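```bash
cat >> h.py <<'E'
def Rq(q): return R.from_quat([q[1],q[2],q[3],q[0]])
def down(yaw_deg,flip=1):
    # tool x down, tool z along flip * tray-x axis at yaw
    a=np.radians(yaw_deg);z=flip*np.array([np.cos(a),np.sin(a),0]);x=np.array([0,0,-1.]);y=np.cross(z,x)
    return R.from_matrix(np.c_[x,y,z])
def go(Rt,pt):
    s=sense();Rc=Rq(s["ee_rot"]);p=s["eef_pos"]
    l=Rc.inv().apply(np.asarray(pt,float)-p)/300;r=(Rc.inv()*Rt).as_rotvec()/.5
    return l.round(4),r.round(4)
def st():
    s=sense();print("t",round(s["time_s"],2),"p",s["eef_pos"].round(1),"F",s["force"].round(1),"g",round(s["grip_width"]*85.4,1),"j",s["joints"].round(2));print(Rq(s["ee_rot"]).as_matrix().round(3))
E
python3 - <<'E'
from h import *
st()
for f in(1,-1): print(f,go(down(-2,f),[514.5,111,290]))
C=cloud("top",np.load("pics/top0.npy"))
for c in((289,138),(216,272),(255,145),(431,149),(193,161)): print(c,C[c[1]-2:c[1]+3,c[0]-2:c[0]+3].reshape(-1,3).mean(0).round())
print(proj("top",[[360,200,228]]))
E
```

```text
t 0.1 p [ 154.  -501.7  230.8] F [-0.1  0.2  0.3] g 85.2 j [-1.5   0.31  1.5  -0.    1.33 -0.22]
[[-0.     0.956  0.293]
 [ 0.001  0.293 -0.956]
 [-1.     0.    -0.001]]
1 (array([-0.1951,  1.748 , -1.6   ]), array([-2.4762e+00, -1.7000e-03, -1.8000e-03]))
-1 (array([-0.1951,  1.748 , -1.6   ]), array([ 3.807e+00, -2.000e-03,  1.800e-03]))
(289, 138) [659.  69. 229.]
(216, 272) [385. 216. 229.]
(255, 145) [669. 158. 122.]
(431, 149) [ 663. -268.   89.]
(193, 161) [650. 331.  33.]
[[223.97569443 284.3014467 ]]
```

```bash
python3 -m jog '[{"linear":[-0.19,0.2,-0.18],"rotation":[-0.3,0,0],"grip":85},{"linear":[-0.19,0.4,-0.36],"rotation":[-0.6,0,0],"grip":85},{"linear":[-0.19,0.58,-0.53],"rotation":[-0.9,0,0],"grip":85},{"linear":[-0.19,0.58,-0.53],"rotation":[-0.9,0,0],"grip":85},{"linear":[-0.19,0.58,-0.53],"rotation":[-0.9,0,0],"grip":85},{"linear":[-0.19,0.58,-0.53],"rotation":[-0.9,0,0],"grip":85},{"linear":[-0.19,0.58,-0.53],"rotation":[-0.9,0,0],"grip":85}]'
python3 -c "
from h import *
st();print(go(down(-2),[514.5,111,290]))"
```

```text
time_s: 0.68
eef_pos: [275.9, -294.5, 289.2]
ee_rot: [0.649, 0.282, 0.648, -0.281]
force: [0.0, -1.0, 0.1]
grip_width: 0.995
t 0.68 p [ 275.9 -294.5  289.2] F [ 0.  -1.   0.1] g 85.0 j [-1.11 -0.    1.72  0.    1.43 -0.29]
[[ 0.002  0.73   0.684]
 [ 0.     0.684 -0.73 ]
 [-1.     0.002  0.001]]
(array([-7.0000e-04,  1.5043e+00, -4.4270e-01]), array([-1.5663,  0.0029, -0.0022]))
```

```bash
python3 -m jog '[{"linear":[0,0.12,-0.035],"rotation":[-0.2,0,0],"grip":85},{"linear":[0,0.75,-0.22],"rotation":[-0.8,0,0],"grip":85},{"linear":[0,0.75,-0.22],"rotation":[-0.8,0,0],"grip":85},{"linear":[0,0.75,-0.22],"rotation":[-0.8,0,0],"grip":85},{"linear":[0,0.75,-0.22],"rotation":[-0.8,0,0],"grip":85},{"linear":[0,0.75,-0.22],"rotation":[-0.8,0,0],"grip":85},{"linear":[0,0.75,-0.22],"rotation":[-0.8,0,0],"grip":85},{"linear":[0,0.75,-0.22],"rotation":[-0.8,0,0],"grip":85}]'
python3 -c "
from h import *
st();print(go(down(-2),[514.5,111,290]))"
```

```text
time_s: 1.35
eef_pos: [395.3, -91.5, 289.2]
ee_rot: [0.692, 0.146, 0.692, -0.145]
force: [-0.9, 0.0, -0.8]
grip_width: 0.995
t 1.35 p [395.3 -91.5 289.2] F [-0.9  0.  -0.8] g 85.0 j [-0.52  0.    1.71  0.    1.43 -0.1 ]
[[ 0.001  0.403  0.915]
 [ 0.001  0.915 -0.403]
 [-1.     0.001  0.001]]
(array([-0.0019,  0.7781,  0.0917]), array([-0.7599,  0.0017, -0.0016]))
```

```bash
python3 -m jog '[{"linear":[0,0.13,0.01],"rotation":[-0.15,0,0],"grip":85},{"linear":[0,0.778,0.092],"rotation":[-0.76,0,0],"grip":85},{"linear":[0,0.778,0.092],"rotation":[-0.76,0,0],"grip":85},{"linear":[0,0.778,0.092],"rotation":[-0.76,0,0],"grip":85},{"linear":[0,0.778,0.092],"rotation":[-0.76,0,0],"grip":85},{"linear":[0,0.778,0.092],"rotation":[-0.76,0,0],"grip":85},{"linear":[0,0.778,0.092],"rotation":[-0.76,0,0],"grip":85},{"linear":[0,0.778,0.092],"rotation":[-0.76,0,0],"grip":85},{"linear":[0,0.778,0.092],"rotation":[-0.76,0,0],"grip":85}]'
python3 -c "
from h import *
st();print(go(down(-2),[514.5,111,193]))"
```

```text
time_s: 2.1
eef_pos: [514.5, 109.4, 289.2]
ee_rot: [0.707, 0.013, 0.707, -0.013]
force: [0.6, -0.2, 0.2]
grip_width: 0.997
t 2.1 p [514.5 109.4 289.2] F [ 0.6 -0.2  0.2] g 85.1 j [-0.01  0.28  1.39  0.    1.47  0.02]
[[ 0.     0.036  0.999]
 [ 0.     0.999 -0.036]
 [-1.     0.     0.   ]]
(array([ 3.206e-01,  5.200e-03, -3.000e-04]), array([-0.0029,  0.0005, -0.0003]))
```

```bash
python3 -m jog '[{"linear":[0.06,0.005,0],"rotation":[0,0,0],"grip":85},{"linear":[0.13,0.005,0],"rotation":[0,0,0],"grip":85},{"linear":[0.2,0.005,0],"rotation":[0,0,0],"grip":85},{"linear":[0.27,0.005,0],"rotation":[0,0,0],"grip":85},{"linear":[0.32,0.005,0],"rotation":[0,0,0],"grip":85},{"linear":[0.32,0.005,0],"rotation":[0,0,0],"grip":85},{"linear":[0.32,0.005,0],"rotation":[0,0,0],"grip":60},{"linear":[0.32,0.005,0],"rotation":[0,0,0],"grip":45},{"linear":[0.32,0.005,0],"rotation":[0,0,0],"grip":40},{"linear":[0.32,0.005,0],"rotation":[0,0,0],"grip":38}]' 40
python3 - <<'E'
from h import *
st()
p,d=capture("side");cv2.imwrite("pics/s1.png",cv2.resize(np.clip(p[130:330,200:440,::-1]*1.6,0,255).astype(np.uint8),None,fx=3,fy=3))
E
```

```text
time_s: 2.93
eef_pos: [514.9, 110.7, 194.2]
ee_rot: [0.708, 0.013, 0.706, -0.013]
force: [-1.1, -0.2, -1.1]
grip_width: 0.457
t 2.93 p [514.9 110.7 194.2] F [-1.1 -0.2 -1.1] g 39.1 j [-0.01  0.35  1.55  0.    1.24  0.03]
[[ 0.002  0.037  0.999]
 [ 0.     0.999 -0.037]
 [-1.     0.     0.002]]
```

View pics/s1.png

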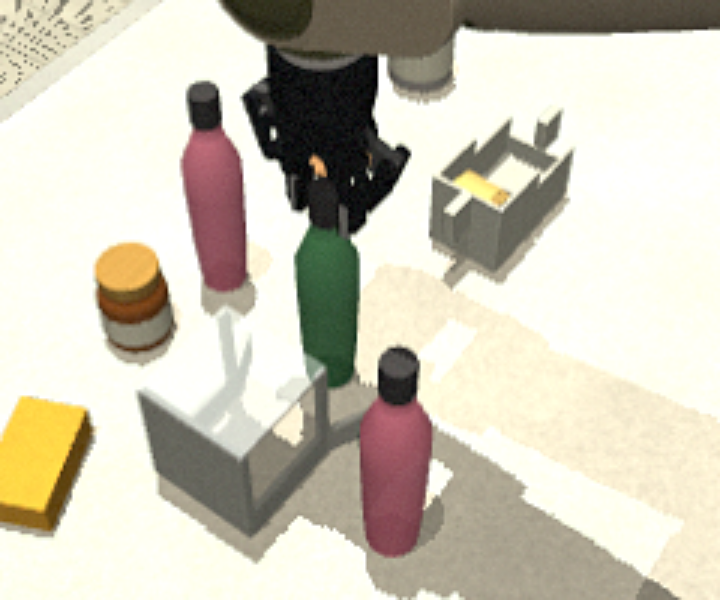

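The side view shows the bottle upright at (328,290), with the fingers either side of its dark cap at (325,200). Next I close gently, then lift.

```bash
python3 -m jog '[{"linear":[0,0,0],"rotation":[0,0,0],"grip":34},{"linear":[0,0,0],"rotation":[0,0,0],"grip":30},{"linear":[0,0,0],"rotation":[0,0,0],"grip":26},{"linear":[0,0,0],"rotation":[0,0,0],"grip":20},{"linear":[0,0,0],"rotation":[0,0,0],"grip":15},{"linear":[0,0,0],"rotation":[0,0,0],"grip":15},{"linear":[-0.01,0,0],"rotation":[0,0,0],"grip":15},{"linear":[-0.03,0,0],"rotation":[0,0,0],"grip":15},{"linear":[-0.06,0,0],"rotation":[0,0,0],"grip":15},{"linear":[-0.09,0,0],"rotation":[0,0,0],"grip":15},{"linear":[-0.11,0,0],"rotation":[0,0,0],"grip":15},{"linear":[-0.12,0,0],"rotation":[0,0,0],"grip":15},{"linear":[-0.12,0,0],"rotation":[0,0,0],"grip":15}]' 60
python3 - <<'E'
from h import *
st();print(go(down(-2),[514,-60,231]),go(down(-2),[679.3,-125.5,231]))
p,d=capture("side");cv2.imwrite("pics/s2.png",cv2.resize(np.clip(p[130:330,200:440,::-1]*1.6,0,255).astype(np.uint8),None,fx=3,fy=3))
E
```

```text
time_s: 4.07
eef_pos: [515.0, 110.8, 230.8]
ee_rot: [0.708, 0.013, 0.706, -0.013]
force: [-0.1, 0.2, -3.1]
grip_width: 0.299
t 4.07 p [515.  110.8 230.8] F [-0.1  0.2 -3.1] g 25.5 j [-0.01  0.32  1.5   0.    1.33  0.03]
[[ 0.003  0.036  0.999]
 [ 0.     0.999 -0.036]
 [-1.     0.     0.003]]
(array([-0.0006, -0.5691,  0.0173]), array([-0.0031,  0.0062, -0.0004])) (array([ 0.0011, -0.7672,  0.5759]), array([-0.0031,  0.0062, -0.0004]))
```

View pics/s2.png

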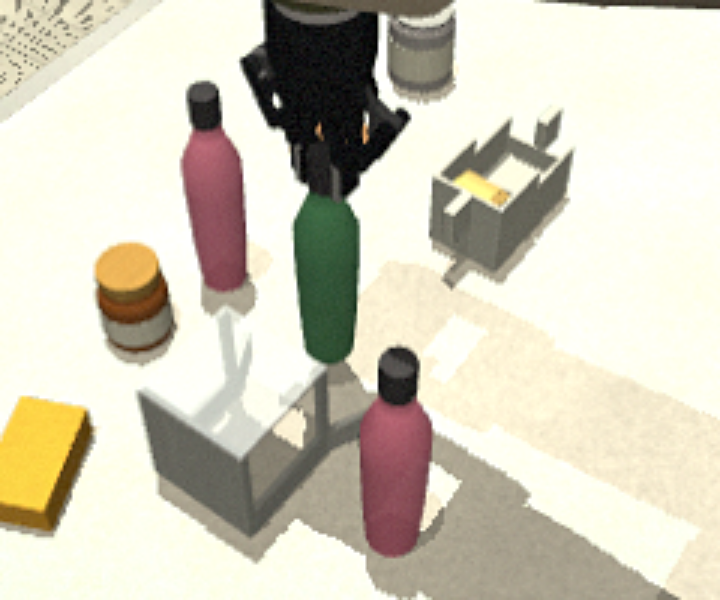

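```bash
python3 -m jog '[{"linear":[0,-0.01,0.003],"rotation":[0,0,0],"grip":15},{"linear":[0,-0.03,0.009],"rotation":[0,0,0],"grip":15},{"linear":[0,-0.06,0.018],"rotation":[0,0,0],"grip":15},{"linear":[0,-0.1,0.03],"rotation":[0,0,0],"grip":15},{"linear":[0,-0.15,0.048],"rotation":[0,0,0],"grip":15},{"linear":[0,-0.2,0.07],"rotation":[0,0,0],"grip":15},{"linear":[0,-0.25,0.095],"rotation":[0,0,0],"grip":15},{"linear":[0,-0.3,0.13],"rotation":[0,0,0],"grip":15},{"linear":[0,-0.35,0.17],"rotation":[0,0,0],"grip":15},{"linear":[0,-0.4,0.215],"rotation":[0,0,0],"grip":15},{"linear":[0,-0.45,0.26],"rotation":[0,0,0],"grip":15},{"linear":[0,-0.5,0.31],"rotation":[0,0,0],"grip":15},{"linear":[0,-0.55,0.36],"rotation":[0,0,0],"grip":15},{"linear":[0,-0.6,0.41],"rotation":[0,0,0],"grip":15},{"linear":[0,-0.65,0.46],"rotation":[0,0,0],"grip":15},{"linear":[0,-0.69,0.5],"rotation":[0,0,0],"grip":15},{"linear":[0,-0.725,0.535],"rotation":[0,0,0],"grip":15},{"linear":[0,-0.75,0.56],"rotation":[0,0,0],"grip":15},{"linear":[0,-0.767,0.576],"rotation":[0,0.006,0],"grip":15},{"linear":[0,-0.767,0.576],"rotation":[0,0.006,0],"grip":15}]'
python3 - <<'E'
from h import *
st();print(go(down(-2),[679.3,-125.5,199.2]))
p,d=capture("side");cv2.imwrite("pics/s3.png",cv2.resize(np.clip(p[80:280,200:440,::-1]*1.6,0,255).astype(np.uint8),None,fx=3,fy=3))
E
```

```text
time_s: 5.78
eef_pos: [679.3, -128.1, 229.3]
ee_rot: [0.706, 0.014, 0.708, -0.014]
force: [-0.7, 0.4, -3.1]
grip_width: 0.3
t 5.78 p [ 679.3 -128.1  229.3] F [-0.7  0.4 -3.1] g 25.7 j [-0.36  0.71  0.89 -0.    1.55 -0.32]
[[-0.002  0.039  0.999]
 [ 0.     0.999 -0.039]
 [-1.    -0.    -0.002]]
(array([ 0.1005,  0.0087, -0.0002]), array([-0.0072, -0.0039,  0.0001]))
```

View pics/s3.png

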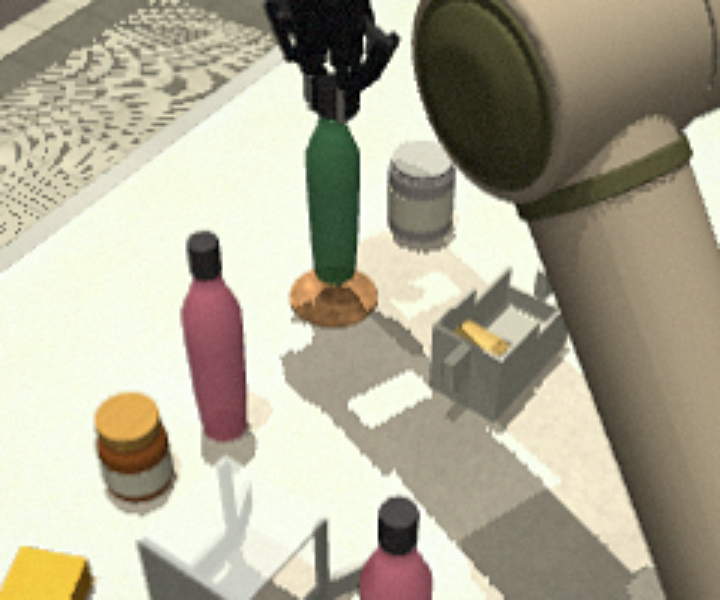

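```bash
python3 -m jog '[{"linear":[0.015,0.004,0],"rotation":[0,-0.004,0],"grip":15},{"linear":[0.035,0.009,0],"rotation":[0,-0.004,0],"grip":15},{"linear":[0.055,0.009,0],"rotation":[0,-0.004,0],"grip":15},{"linear":[0.075,0.009,0],"rotation":[0,-0.004,0],"grip":15},{"linear":[0.09,0.009,0],"rotation":[0,-0.004,0],"grip":15},{"linear":[0.099,0.009,0],"rotation":[0,-0.004,0],"grip":15},{"linear":[0.102,0.009,0],"rotation":[0,-0.004,0],"grip":15},{"linear":[0.104,0.009,0],"rotation":[0,-0.004,0],"grip":15},{"linear":[0.104,0.009,0],"rotation":[0,-0.004,0],"grip":15}]'
python3 - <<'E'
from h import *
st()
E
```

```text
time_s: 6.58
eef_pos: [679.1, -124.4, 198.6]
ee_rot: [0.707, 0.013, 0.707, -0.013]
force: [0.4, -0.7, -3.3]
grip_width: 0.304
t 6.58 p [ 679.1 -124.4  198.6] F [ 0.4 -0.7 -3.3] g 26.0 j [-0.35  0.72  0.95  0.    1.47 -0.31]
[[ 0.     0.038  0.999]
 [ 0.     0.999 -0.038]
 [-1.     0.     0.   ]]
```

```bash
python3 -m jog '[{"linear":[0.003,0,0],"rotation":[0,0,0],"grip":15},{"linear":[0.005,0,0],"rotation":[0,0,0],"grip":15},{"linear":[0.005,0,0],"rotation":[0,0,0],"grip":15}]'
```

```text
time_s: 6.83
eef_pos: [679.3, -124.6, 198.5]
ee_rot: [0.708, 0.013, 0.706, -0.014]
force: [-1.3, 0.9, 4.1]
grip_width: 0.301
```

```bash
python3 -m jog '[{"linear":[0,0,0],"rotation":[0,0,0],"grip":28},{"linear":[0,0,0],"rotation":[0,0,0],"grip":32},{"linear":[0,0,0],"rotation":[0,0,0],"grip":40},{"linear":[0,0,0],"rotation":[0,0,0],"grip":55},{"linear":[0,0,0],"rotation":[0,0,0],"grip":70},{"linear":[0,0,0],"rotation":[0,0,0],"grip":75},{"linear":[0,0,0],"rotation":[0,0,0],"grip":75},{"linear":[-0.03,0,0],"rotation":[0,0,0],"grip":75},{"linear":[-0.1,0,0],"rotation":[0,0,0],"grip":75},{"linear":[-0.2,0,0],"rotation":[0,0,0],"grip":75},{"linear":[-0.27,0,0],"rotation":[0,0,0],"grip":75},{"linear":[-0.27,0,0],"rotation":[0,0,0],"grip":75}]' 60
python3 - <<'E'
from h import *
st()
P=R.from_euler('z',-3.1,degrees=True).apply([0,82,66])+[487.3,-137,0]
print(P,go(down(-3.1),[P[0],P[1],150]))
p,d=capture("side");cv2.imwrite("pics/s4.png",cv2.resize(np.clip(p[80:280,200:440,::-1]*1.6,0,255).astype(np.uint8),None,fx=3,fy=3))
E
```

```text
time_s: 7.83
eef_pos: [680.1, -124.8, 285.8]
ee_rot: [0.711, 0.012, 0.703, -0.015]
force: [0.6, 0.2, 1.2]
grip_width: 0.879
t 7.83 p [ 680.1 -124.8  285.8] F [0.6 0.2 1.2] g 75.1 j [-0.35  0.69  0.78  0.    1.66 -0.31]
[[ 0.011  0.038  0.999]
 [-0.004  0.999 -0.038]
 [-1.    -0.003  0.011]]
[491.73446266 -55.11999303  66.        ] (array([ 0.4449,  0.2098, -0.6411]), array([0.0325, 0.0221, 0.0066]))
```

View pics/s4.png

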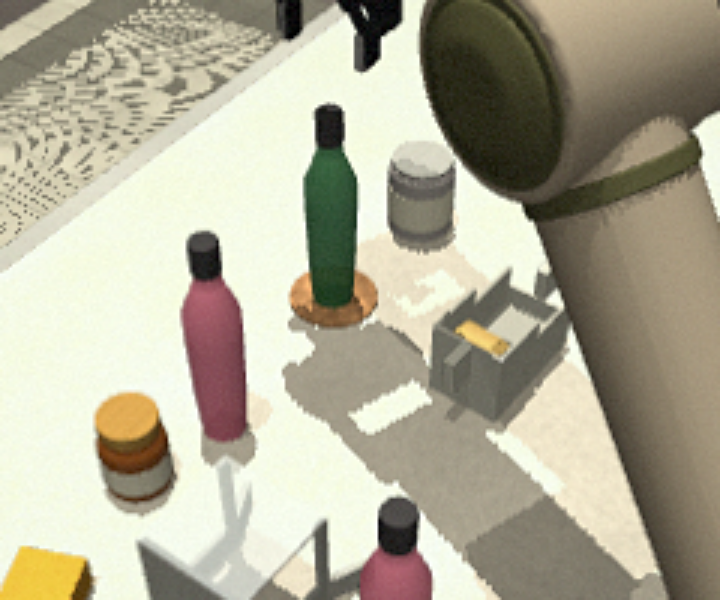

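```bash
python3 -m jog '[{"linear":[0.01,0.02,-0.08],"rotation":[0.03,0.022,0.0],"grip":70},{"linear":[0.03,0.08,-0.22],"rotation":[0.03,0.022,0],"grip":60},{"linear":[0.1,0.15,-0.36],"rotation":[0.03,0.022,0],"grip":50},{"linear":[0.2,0.2,-0.5],"rotation":[0.03,0.022,0],"grip":45},{"linear":[0.33,0.213,-0.6],"rotation":[0.03,0.022,0],"grip":45},{"linear":[0.44,0.216,-0.641],"rotation":[0.03,0.022,0.006],"grip":45},{"linear":[0.445,0.216,-0.641],"rotation":[0.03,0.022,0.006],"grip":45},{"linear":[0.445,0.216,-0.641],"rotation":[0.03,0.022,0.006],"grip":45}]'
python3 - <<'E'
from h import *
st()
P=R.from_euler('z',-3.1,degrees=True).apply([0,84,66])+[487.3,-137,0]
print(P,go(down(-3.1),[P[0],P[1],47.3]))
for n in("side","top"):
  p,d=capture(n);np.save(f"pics/{n}5.npy",d);cv2.imwrite(f"pics/{n}5.png",np.clip(p[:,:,::-1]*1.6,0,255).astype(np.uint8))
C=cloud("top",np.load("pics/top5.npy"))
m=(C[...,2]>195)&(C[...,2]<240)&(np.hypot(C[...,0]-679,C[...,1]+125)<45);print("cap top",C[m].mean(0) if m.any() else None)
C=cloud("side",np.load("pics/side5.npy"))
m=(C[...,2]>30)&(C[...,2]<185)&(np.hypot(C[...,0]-679,C[...,1]+125)<45)
from scipy.optimize import least_squares
for lo,hi in((10,60),(115,155),(200,235)):
  m=(C[...,2]>lo)&(C[...,2]<hi)&(np.hypot(C[...,0]-679,C[...,1]+125)<45);P=C[m]
  if len(P)>10:print(lo,least_squares(lambda q:np.hypot(P[:,0]-q[0],P[:,1]-q[1])-q[2],[679,-125,22],loss="soft_l1").x.round(1))
E
```

```text
time_s: 8.55
eef_pos: [486.6, -51.4, 143.5]
ee_rot: [0.702, 0.02, 0.711, -0.017]
force: [-0.0, 0.3, 0.1]
grip_width: 0.521
t 8.55 p [486.6 -51.4 143.5] F [-0.   0.3  0.1] g 44.5 j [-0.35  0.33  1.71 -0.    1.11 -0.29]
[[-0.013  0.053  0.999]
 [ 0.004  0.999 -0.053]
 [-1.     0.004 -0.013]]
[491.84262029 -53.12291969  66.        ] (array([ 0.3205, -0.0061,  0.0221]), array([ 0.0027, -0.026 , -0.0073]))
cap top [ 675.8054902  -122.54613787  228.13406387]
10 [ 680.5 -124.6   23. ]
115 [ 679.8 -123.8   25.2]
200 [ 679.1 -123.    11.6]
```

View pics/side5.png

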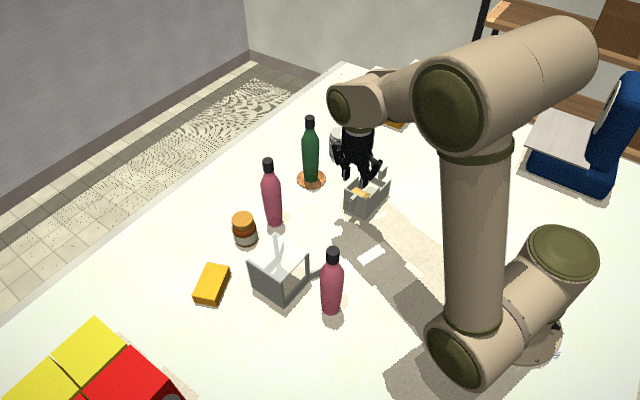

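View pics/top5.png

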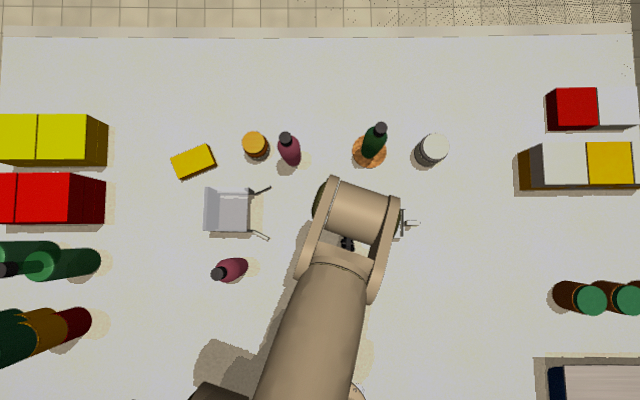

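The side view shows the bottle upright on the coaster (310,150); its fitted foot is about 1.5 mm from the centre. The gripper is above the chute lug at (360,180). I descend and grip.

```bash
python3 -m jog '[{"linear":[0.02,-0.006,0.018],"rotation":[0,-0.026,-0.007],"grip":45},{"linear":[0.1,-0.006,0.018],"rotation":[0,-0.026,-0.007],"grip":45},{"linear":[0.18,-0.006,0.018],"rotation":[0,-0.026,-0.007],"grip":45},{"linear":[0.26,-0.006,0.018],"rotation":[0,-0.026,-0.007],"grip":45},{"linear":[0.31,-0.006,0.018],"rotation":[0,-0.026,-0.007],"grip":45},{"linear":[0.32,-0.006,0.018],"rotation":[0,-0.026,-0.007],"grip":45},{"linear":[0.32,-0.006,0.018],"rotation":[0,-0.026,-0.007],"grip":45}]'
python3 - <<'E'
from h import *
st()
P=R.from_euler('z',-3.1,degrees=True).apply([0,84,66])+[487.3,-137,0]
print(P,go(down(-3.1),[P[0],P[1],47.3]))
E
```

```text
time_s: 9.23
eef_pos: [497.3, -55.5, 52.2]
ee_rot: [0.71, 0.018, 0.703, -0.02]
force: [-0.6, 0.4, 0.6]
grip_width: 0.527
t 9.23 p [497.3 -55.5  52.2] F [-0.6  0.4  0.6] g 45.0 j [-0.35  0.48  1.78  0.    0.87 -0.29]
[[ 0.01   0.053  0.999]
 [-0.003  0.999 -0.053]
 [-1.    -0.003  0.01 ]]
[491.84262029 -53.12291969  66.        ] (array([ 0.0162,  0.0069, -0.0189]), array([0.002 , 0.0203, 0.0056]))
```

```bash
python3 -m jog '[{"linear":[0.012,0.007,-0.014],"rotation":[0,0.013,0.003],"grip":45},{"linear":[0.012,0.007,-0.014],"rotation":[0,0.013,0.003],"grip":40},{"linear":[0.012,0.007,-0.014],"rotation":[0,0.013,0.003],"grip":32},{"linear":[0.012,0.007,-0.014],"rotation":[0,0.013,0.003],"grip":25}]'
python3 - <<'E'
from h import *
st()
P=R.from_euler('z',-3.1,degrees=True).apply([0,84,66])+[487.3,-137,0]
print(P,go(down(-3.1),[P[0],P[1],47.3]))
p,d=capture("side");cv2.imwrite("pics/s6.png",cv2.resize(np.clip(p[140:240,300:420,::-1]*1.6,0,255).astype(np.uint8),None,fx=6,fy=6))
E
```

```text
time_s: 9.57
eef_pos: [493.8, -53.3, 49.3]
ee_rot: [0.709, 0.018, 0.705, -0.019]
force: [-0.8, 0.7, 0.4]
grip_width: 0.293
t 9.57 p [493.8 -53.3  49.3] F [-0.8  0.7  0.4] g 25.1 j [-0.34  0.48  1.79 -0.    0.87 -0.29]
[[ 0.005  0.053  0.999]
 [-0.002  0.999 -0.053]
 [-1.    -0.002  0.005]]
[491.84262029 -53.12291969  66.        ] (array([ 0.0066,  0.0002, -0.0065]), array([0.0021, 0.0102, 0.0035]))
```

View pics/s6.png

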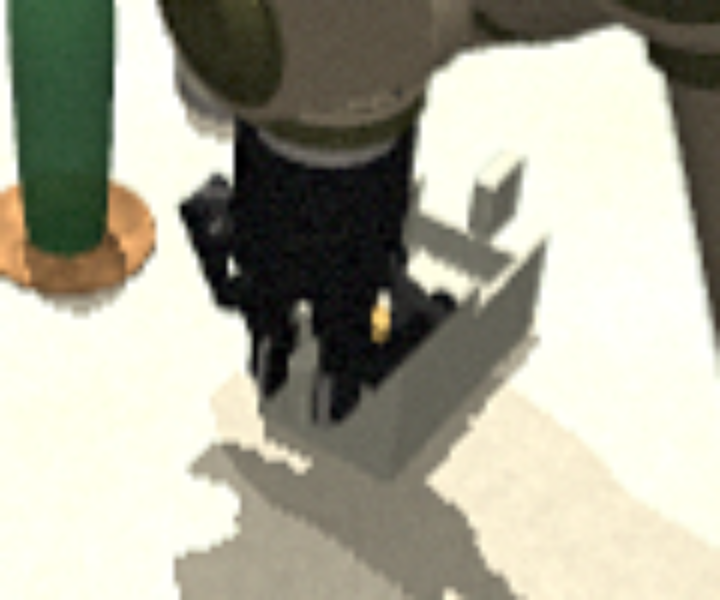

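The lug at (305,330) is between the fingers. I close.

```bash
python3 -m jog '[{"linear":[0.006,0,-0.006],"rotation":[0.002,0.01,0.003],"grip":20},{"linear":[0.006,0,-0.006],"rotation":[0.002,0.01,0.003],"grip":14},{"linear":[0.006,0,-0.006],"rotation":[0.002,0.01,0.003],"grip":8},{"linear":[0.006,0,-0.006],"rotation":[0.002,0.01,0.003],"grip":5},{"linear":[0.006,0,-0.006],"rotation":[0.002,0.01,0.003],"grip":5},{"linear":[0.006,0,-0.006],"rotation":[0.002,0.01,0.003],"grip":5}]' 90
python3 - <<'E'
from h import *
st()
s=sense();Rc=Rq(s["ee_rot"]);p=s["eef_pos"]
a=np.radians(-3.1);xa=np.array([np.cos(a),np.sin(a),0])
piv=np.array([487.3,-137,0])+R.from_euler('z',a).apply([0,-67,0])
for th in np.arange(2,42,2):
    Q=R.from_rotvec(xa*np.radians(th));pn=piv+Q.apply(p-piv)
    print(th,(Rc.inv().apply(pn-p)/300).round(4),((Rc.inv()*Q*Rc).as_rotvec()/.5).round(4))
E
```

```text
time_s: 10.12
eef_pos: [492.1, -53.3, 47.6]
ee_rot: [0.707, 0.019, 0.707, -0.019]
force: [1.1, 0.2, 3.5]
grip_width: 0.13
t 10.12 p [492.1 -53.3  47.6] F [1.1 0.2 3.5] g 11.1 j [-0.34  0.48  1.79 -0.    0.87 -0.29]
[[ 0.     0.054  0.999]
 [-0.     0.999 -0.054]
 [-1.    -0.     0.   ]]
2 [-0.0175 -0.0058  0.    ] [ 0.     -0.      0.0698]
4 [-0.0347 -0.0123  0.    ] [ 1.000e-04 -0.000e+00  1.396e-01]
6 [-0.0517 -0.0194  0.    ] [ 1.000e-04 -0.000e+00  2.094e-01]
8 [-0.0684 -0.027   0.    ] [ 1.000e-04 -0.000e+00  2.793e-01]
10 [-0.0849 -0.0352  0.    ] [ 1.000e-04 -0.000e+00  3.491e-01]
12 [-0.1011 -0.044   0.    ] [ 2.000e-04 -1.000e-04  4.189e-01]
14 [-0.1169 -0.0534  0.    ] [ 2.000e-04 -1.000e-04  4.887e-01]
16 [-0.1325 -0.0633  0.    ] [ 2.000e-04 -1.000e-04  5.585e-01]
18 [-1.476e-01 -7.370e-02  1.000e-04] [ 3.000e-04 -1.000e-04  6.283e-01]
20 [-1.624e-01 -8.460e-02  1.000e-04] [ 3.000e-04 -1.000e-04  6.981e-01]
22 [-1.768e-01 -9.610e-02  1.000e-04] [ 3.000e-04 -1.000e-04  7.679e-01]
24 [-1.908e-01 -1.081e-01  1.000e-04] [ 3.000e-04 -1.000e-04  8.378e-01]
26 [-2.044e-01 -1.205e-01  1.000e-04] [ 4.000e-04 -1.000e-04  9.076e-01]
28 [-2.175e-01 -1.334e-01  1.000e-04] [ 4.000e-04 -1.000e-04  9.774e-01]
30 [-2.302e-01 -1.468e-01  1.000e-04] [ 4.0000e-04 -1.0000e-04  1.0472e+00]
32 [-2.424e-01 -1.606e-01  1.000e-04] [ 5.000e-04 -1.000e-04  1.117e+00]
34 [-2.541e-01 -1.748e-01  1.000e-04] [ 5.0000e-04 -2.0000e-04  1.1868e+00]
36 [-2.653e-01 -1.894e-01  1.000e-04] [ 5.0000e-04 -2.0000e-04  1.2566e+00]
38 [-2.759e-01 -2.044e-01  1.000e-04] [ 5.0000e-04 -2.0000e-04  1.3265e+00]
40 [-2.861e-01 -2.197e-01  1.000e-04] [ 6.0000e-04 -2.0000e-04  1.3963e+00]
```

```bash
python3 -m jog '[{"linear":[-0.004,-0.001,0],"rotation":[0,0,0.017],"grip":5},{"linear":[-0.009,-0.003,0],"rotation":[0,0,0.035],"grip":5},{"linear":[-0.0175,-0.006,0],"rotation":[0,0,0.07],"grip":5},{"linear":[-0.026,-0.009,0],"rotation":[0,0,0.105],"grip":5},{"linear":[-0.035,-0.012,0],"rotation":[0,0,0.14],"grip":5},{"linear":[-0.043,-0.016,0],"rotation":[0,0,0.175],"grip":5},{"linear":[-0.052,-0.019,0],"rotation":[0,0,0.21],"grip":5},{"linear":[-0.06,-0.023,0],"rotation":[0,0,0.245],"grip":5},{"linear":[-0.068,-0.027,0],"rotation":[0,0,0.28],"grip":5},{"linear":[-0.077,-0.031,0],"rotation":[0,0,0.315],"grip":5},{"linear":[-0.085,-0.035,0],"rotation":[0,0,0.35],"grip":5},{"linear":[-0.093,-0.04,0],"rotation":[0,0,0.385],"grip":5},{"linear":[-0.101,-0.044,0],"rotation":[0,0,0.42],"grip":5},{"linear":[-0.109,-0.049,0],"rotation":[0,0,0.455],"grip":5},{"linear":[-0.117,-0.053,0],"rotation":[0,0,0.49],"grip":5},{"linear":[-0.117,-0.053,0],"rotation":[0,0,0.49],"grip":5}]'
cat > tip.py <<'E'
from h import *
import sys
st()
s=sense();Rc=Rq(s["ee_rot"]);p=s["eef_pos"]
xa=Rc.apply([0,0,1]);tx=Rc.apply([1,0,0]);th0=np.degrees(np.arctan2(tx[1],-tx[2]));print("tilt",th0.round(2))
a=np.radians(-3.1);h=np.array([np.cos(a),np.sin(a),0])
piv=np.array([487.3,-137,0])+R.from_euler('z',a).apply([0,-67,0])
# nominal TCP in tray frame
p0=np.array([492.1,-53.3,47.6])
step=float(sys.argv[1]);
for k in range(1,11):
    th=th0+step*k
    Q=R.from_rotvec(h*np.radians(th));pn=piv+Q.apply(p0-piv)
    print(round(th,1),(Rc.inv().apply(pn-p)/300).round(4),((Rc.inv()*Q*down(-3.1)).as_rotvec()/.5).round(4))
n=sys.argv[2]
for c,b in(("side",(140,240,300,420)),("top",(180,260,330,430))):
  im,d=capture(c);cv2.imwrite(f"pics/{c}_{n}.png",cv2.resize(np.clip(im[b[0]:b[1],b[2]:b[3],::-1]*1.6,0,255).astype(np.uint8),None,fx=5,fy=5))
E
python3 tip.py 1 t14
```

```text
time_s: 11.45
eef_pos: [491.4, -69.7, 83.1]
ee_rot: [0.704, 0.106, 0.699, 0.067]
force: [0.1, 4.7, 2.2]
grip_width: 0.131
t 11.45 p [491.4 -69.7  83.1] F [0.1 4.7 2.2] g 11.2 j [-0.5   0.45  1.74  0.26  1.06 -0.58]
[[ 0.014  0.053  0.998]
 [ 0.243  0.968 -0.055]
 [-0.97   0.243  0.001]]
tilt 14.07
15.1 [-0.0077 -0.0021 -0.0006] [-0.001   0.002   0.0341]
16.1 [-0.0164 -0.0051 -0.0006] [-0.0009  0.002   0.069 ]
17.1 [-0.0251 -0.0082 -0.0006] [-0.0009  0.0021  0.1039]
18.1 [-0.0337 -0.0115 -0.0006] [-0.0009  0.0021  0.1388]
19.1 [-0.0422 -0.015  -0.0006] [-0.0009  0.0021  0.1737]
20.1 [-0.0507 -0.0186 -0.0006] [-0.0009  0.0021  0.2086]
21.1 [-0.0591 -0.0223 -0.0006] [-0.0008  0.0021  0.2435]
22.1 [-0.0674 -0.0262 -0.0005] [-0.0008  0.0021  0.2785]
23.1 [-0.0757 -0.0302 -0.0005] [-0.0008  0.0021  0.3134]
24.1 [-0.0839 -0.0344 -0.0005] [-0.0008  0.0021  0.3483]
```

View pics/side_t14.png

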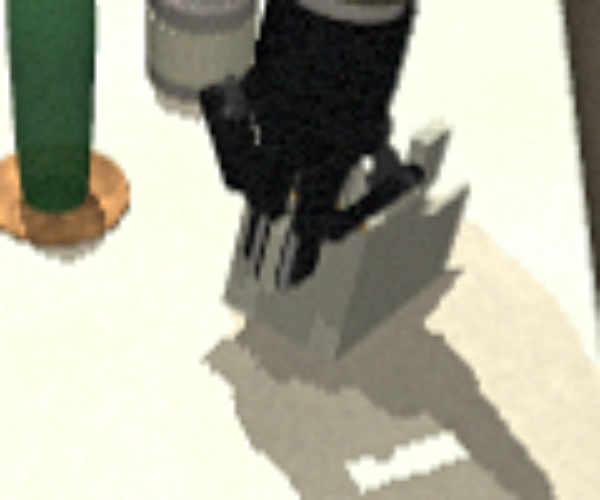

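View pics/top_t14.png

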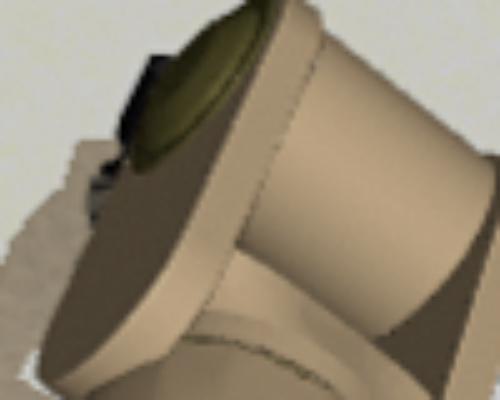

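The side view shows the tray tipped about 14°, held at the lug (265,245). The cheese is mostly hidden. I continue slowly to about 24°.

```bash
python3 -m jog '[{"linear":[-0.004,-0.001,0],"rotation":[0,0,0.017],"grip":5},{"linear":[-0.008,-0.002,0],"rotation":[0,0,0.034],"grip":5},{"linear":[-0.012,-0.0036,0],"rotation":[0,0,0.052],"grip":5},{"linear":[-0.0164,-0.005,0],"rotation":[0,0,0.069],"grip":5},{"linear":[-0.021,-0.0066,0],"rotation":[0,0,0.086],"grip":5},{"linear":[-0.025,-0.0082,0],"rotation":[0,0,0.104],"grip":5},{"linear":[-0.0294,-0.0098,0],"rotation":[0,0,0.121],"grip":5},{"linear":[-0.0337,-0.0115,0],"rotation":[0,0,0.139],"grip":5},{"linear":[-0.038,-0.0132,0],"rotation":[0,0,0.156],"grip":5},{"linear":[-0.0422,-0.015,0],"rotation":[0,0,0.174],"grip":5},{"linear":[-0.0465,-0.0168,0],"rotation":[0,0,0.191],"grip":5},{"linear":[-0.0507,-0.0186,0],"rotation":[0,0,0.209],"grip":5},{"linear":[-0.055,-0.0205,0],"rotation":[0,0,0.226],"grip":5},{"linear":[-0.0591,-0.0223,0],"rotation":[0,0,0.244],"grip":5},{"linear":[-0.0633,-0.0243,0],"rotation":[0,0,0.261],"grip":5},{"linear":[-0.0674,-0.0262,0],"rotation":[0,0,0.279],"grip":5},{"linear":[-0.0716,-0.0282,0],"rotation":[0,0,0.296],"grip":5},{"linear":[-0.0757,-0.0302,0],"rotation":[0,0,0.313],"grip":5},{"linear":[-0.0798,-0.0323,0],"rotation":[0,0,0.331],"grip":5},{"linear":[-0.0839,-0.0344,0],"rotation":[0,0,0.348],"grip":5}]'
python3 tip.py 1 t24
```

```text
time_s: 13.22
eef_pos: [490.5, -85.5, 105.0]
ee_rot: [0.696, 0.166, 0.687, 0.128]
force: [0.8, 3.6, 6.7]
grip_width: 0.129
t 13.22 p [490.5 -85.5 105. ] F [0.8 3.6 6.7] g 11.0 j [-0.6   0.47  1.69  0.38  1.23 -0.72]
[[ 0.023  0.049  0.999]
 [ 0.407  0.912 -0.054]
 [-0.913  0.407  0.001]]
tilt 24.0
25.0 [-0.0085 -0.0037 -0.0005] [0.0005 0.002  0.0337]
26.0 [-0.0172 -0.0067 -0.0005] [0.0005 0.002  0.0686]
27.0 [-0.0259 -0.0098 -0.0005] [0.0005 0.002  0.1035]
28.0 [-0.0345 -0.0131 -0.0005] [0.0006 0.002  0.1384]
29.0 [-0.043  -0.0166 -0.0005] [0.0006 0.002  0.1733]
30.0 [-0.0515 -0.0201 -0.0005] [0.0006 0.002  0.2083]
31.0 [-0.0599 -0.0239 -0.0005] [0.0006 0.002  0.2432]
32.0 [-0.0682 -0.0278 -0.0004] [0.0006 0.002  0.2781]
33.0 [-0.0765 -0.0318 -0.0004] [0.0006 0.002  0.313 ]
34.0 [-0.0847 -0.036  -0.0004] [0.0007 0.002  0.3479]
```

View pics/side_t24.png

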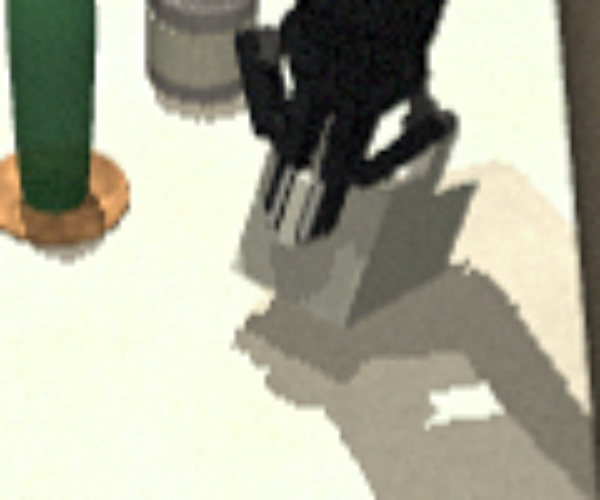

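View pics/top_t24.png

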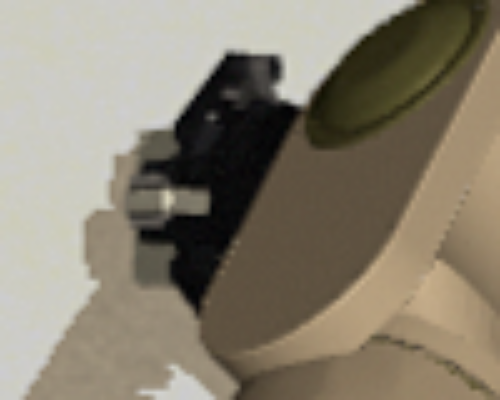

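```bash
python3 -m jog '[{"linear":[-0.004,-0.0015,0],"rotation":[0,0.002,0.017],"grip":5},{"linear":[-0.0085,-0.0037,0],"rotation":[0,0.002,0.034],"grip":5},{"linear":[-0.013,-0.0052,0],"rotation":[0,0.002,0.051],"grip":5},{"linear":[-0.0172,-0.0067,0],"rotation":[0,0.002,0.069],"grip":5},{"linear":[-0.0216,-0.0083,0],"rotation":[0,0.002,0.086],"grip":5},{"linear":[-0.0259,-0.0098,0],"rotation":[0,0.002,0.104],"grip":5},{"linear":[-0.03,-0.0115,0],"rotation":[0,0.002,0.121],"grip":5},{"linear":[-0.0345,-0.0131,0],"rotation":[0,0.002,0.138],"grip":5},{"linear":[-0.0388,-0.0149,0],"rotation":[0,0.002,0.156],"grip":5},{"linear":[-0.043,-0.0166,0],"rotation":[0,0.002,0.173],"grip":5},{"linear":[-0.0473,-0.0184,0],"rotation":[0,0.002,0.191],"grip":5},{"linear":[-0.0515,-0.0201,0],"rotation":[0,0.002,0.208],"grip":5},{"linear":[-0.0557,-0.022,0],"rotation":[0,0.002,0.226],"grip":5},{"linear":[-0.0599,-0.0239,0],"rotation":[0,0.002,0.243],"grip":5},{"linear":[-0.064,-0.0258,0],"rotation":[0,0.002,0.26],"grip":5},{"linear":[-0.0682,-0.0278,0],"rotation":[0,0.002,0.278],"grip":5},{"linear":[-0.0682,-0.0278,0],"rotation":[0,0.002,0.278],"grip":5},{"linear":[-0.0682,-0.0278,0],"rotation":[0,0.002,0.278],"grip":5}]'
python3 tip.py 1 t32
```

```text
time_s: 14.82
eef_pos: [489.7, -101.8, 120.8]
ee_rot: [0.685, 0.214, 0.674, 0.177]
force: [-0.6, 2.7, 8.2]
grip_width: 0.129
t 14.82 p [ 489.7 -101.8  120.8] F [-0.6  2.7  8.2] g 11.0 j [-0.68  0.5   1.64  0.46  1.37 -0.8 ]
[[ 0.029  0.046  0.999]
 [ 0.53   0.846 -0.055]
 [-0.848  0.531  0.001]]
tilt 32.01
33.0 [-0.0068 -0.0027 -0.0009] [-0.0001  0.0015  0.0335]
34.0 [-0.0155 -0.0057 -0.0009] [-0.0001  0.0015  0.0684]
35.0 [-0.0241 -0.0089 -0.0009] [-1.000e-04  1.500e-03  1.033e-01]
36.0 [-0.0327 -0.0122 -0.0009] [-1.000e-04  1.500e-03  1.382e-01]
37.0 [-0.0413 -0.0156 -0.0009] [-0.      0.0015  0.1731]
38.0 [-0.0497 -0.0192 -0.0009] [-0.      0.0015  0.2081]
39.0 [-0.0581 -0.023  -0.0009] [-0.      0.0015  0.243 ]
40.0 [-0.0665 -0.0268 -0.0008] [-0.      0.0015  0.2779]
41.0 [-0.0747 -0.0309 -0.0008] [0.     0.0015 0.3128]
42.0 [-0.0829 -0.035  -0.0008] [0.     0.0015 0.3477]
```

View pics/side_t32.png

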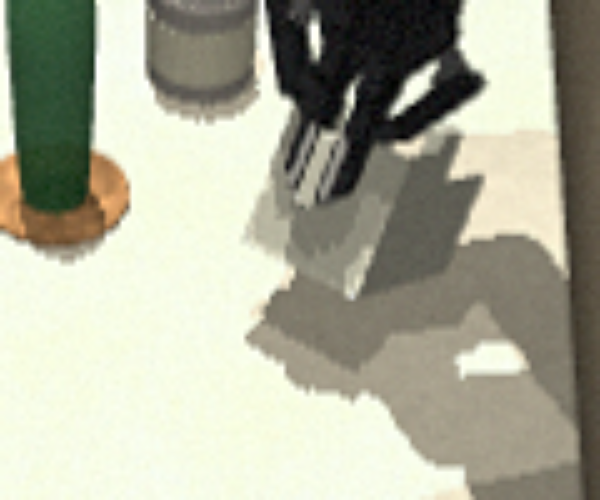

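View pics/top_t32.png

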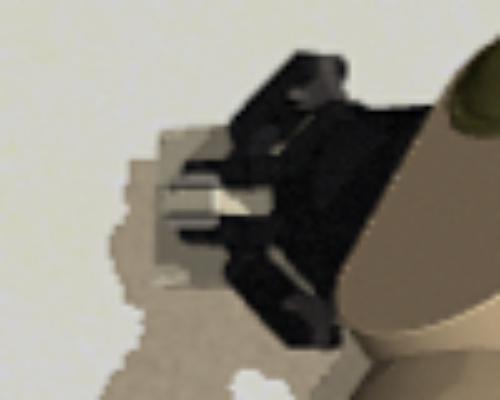

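Run:
```python
from h import *
for n in("side","top"):
  p,d=capture(n);p=p.astype(int);C=cloud(n,d)
  m=(p[...,0]-p[...,2]>35)&(np.hypot(C[...,0]-488,C[...,1]+140)<120)&(abs(C[...,0]-488)<45)
  v,u=np.nonzero(m)
  a=np.radians(-3.1);h=np.array([np.cos(a),np.sin(a),0]);O=np.array([487.3,-137,0]);piv=O+R.from_euler('z',a).apply([0,-67,0])
  Q=R.from_rotvec(h*np.radians(32))
  for i in range(len(u)):
    L=R.from_euler('z',-a).apply(Q.inv().apply(C[v[i],u[i]]-piv))+[0,-67,0]
    print(n,u[i],v[i],p[v[i],u[i]],C[v[i],u[i]].round(),L.round())
```

```text
side 399 119 [71 54 23] [ 454. -208.  270.] [-29.  71. 232.]
side 398 121 [71 54 31] [ 454. -202.  267.] [-30.  75. 226.]
side 398 122 [51 38 14] [ 456. -210.  259.] [-27.  64. 223.]
side 399 124 [50 34  8] [ 448. -196.  264.] [-36.  77. 221.]
side 399 125 [54 39 15] [ 448. -198.  259.] [-36.  74. 218.]
side 398 127 [55 37  8] [ 447. -190.  258.] [-38.  80. 213.]
side 397 128 [37 25  1] [ 448. -189.  255.] [-36.  79. 209.]
top 456 201 [114  99  78] [ 507. -213.  412.] [ 24. 144. 353.]
top 453 207 [118 103  82] [ 497. -206.  419.] [ 13. 154. 356.]
top 463 207 [115 100  79] [ 499. -233.  388.] [ 17. 115. 343.]
top 463 210 [115 100  79] [ 494. -233.  386.] [ 12. 113. 342.]
top 460 211 [114  99  78] [ 492. -227.  387.] [ 10. 119. 341.]
top 461 211 [115 101  79] [ 492. -229.  388.] [ 10. 118. 342.]
top 461 212 [115 101  79] [ 491. -229.  387.] [  8. 117. 341.]
top 464 212 [114  99  78] [ 491. -234.  386.] [  9. 112. 343.]
top 460 213 [115 100  79] [ 489. -227.  387.] [  7. 118. 340.]
top 448 216 [117 102  81] [ 482. -193.  430.] [ -2. 170. 359.]
top 464 216 [114 100  78] [ 484. -235.  382
[... 4359 characters left out ...]
. 353.]
top 426 241 [127 111  89] [ 444. -153.  448.] [-42. 212. 355.]
top 437 241 [115 100  79] [ 444. -171.  445.] [-41. 195. 361.]
top 441 241 [118 103  82] [ 444. -177.  443.] [-41. 189. 363.]
top 442 241 [127 112  89] [ 444. -182.  430.] [-41. 177. 355.]
top 443 241 [127 112  90] [ 444. -183.  432.] [-41. 178. 357.]
top 444 241 [128 112  90] [ 444. -185.  432.] [-41. 176. 357.]
top 445 241 [127 112  90] [ 444. -187.  431.] [-41. 174. 358.]
top 446 241 [127 111  90] [ 444. -188.  432.] [-41. 174. 359.]
top 447 241 [124 109  86] [ 444. -190.  431.] [-41. 172. 359.]
top 448 241 [121 107  85] [ 444. -191.  431.] [-40. 170. 360.]
top 449 241 [119 104  82] [ 444. -193.  432.] [-40. 170. 362.]
```

```bash
python3 -m jog '[{"linear":[-0.0034,-0.0013,0],"rotation":[0,0.0015,0.017],"grip":5},{"linear":[-0.0068,-0.0027,0],"rotation":[0,0.0015,0.0335],"grip":5},{"linear":[-0.0112,-0.0042,0],"rotation":[0,0.0015,0.051],"grip":5},{"linear":[-0.0155,-0.0057,0],"rotation":[0,0.0015,0.0684],"grip":5},{"linear":[-0.0198,-0.0073,0],"rotation":[0,0.0015,0.086],"grip":5},{"linear":[-0.0241,-0.0089,0],"rotation":[0,0.0015,0.103],"grip":5},{"linear":[-0.0284,-0.0105,0],"rotation":[0,0.0015,0.121],"grip":5},{"linear":[-0.0327,-0.0122,0],"rotation":[0,0.0015,0.138],"grip":5},{"linear":[-0.037,-0.014,0],"rotation":[0,0.0015,0.156],"grip":5},{"linear":[-0.0413,-0.0156,0],"rotation":[0,0.0015,0.173],"grip":5},{"linear":[-0.0455,-0.0174,0],"rotation":[0,0.0015,0.191],"grip":5},{"linear":[-0.0497,-0.0192,0],"rotation":[0,0.0015,0.208],"grip":5},{"linear":[-0.054,-0.021,0],"rotation":[0,0.0015,0.226],"grip":5},{"linear":[-0.0581,-0.023,0],"rotation":[0,0.0015,0.243],"grip":5},{"linear":[-0.0623,-0.0249,0],"rotation":[0,0.0015,0.26],"grip":5},{"linear":[-0.0665,-0.0268,0],"rotation":[0,0.0015,0.278],"grip":5},{"linear":[-0.0665,-0.0268,0],"rotation":[0,0.0015,0.278],"grip":5},{"linear":[-0.0665,-0.0268,0],"rotation":[0,0.0015,0.278],"grip":5},{"linear":[-0.0665,-0.0268,0],"rotation":[0,0.0015,0.278],"grip":5},{"linear":[-0.0665,-0.0268,0],"rotation":[0,0.0015,0.278],"grip":5}]'
python3 tip.py -2 t40
```

```text
time_s: 16.68
eef_pos: [488.9, -119.4, 134.2]
ee_rot: [0.671, 0.26, 0.657, 0.224]
force: [-1.2, 1.6, 10.7]
grip_width: 0.126
t 16.68 p [ 488.9 -119.4  134.2] F [-1.2  1.6 10.7] g 10.8 j [-0.74  0.55  1.58  0.52  1.51 -0.86]
[[ 0.035  0.041  0.999]
 [ 0.642  0.765 -0.054]
 [-0.766  0.643  0.001]]
tilt 39.99
38.0 [ 0.0204  0.0043 -0.0012] [ 0.0011  0.0012 -0.0713]
36.0 [ 0.0382  0.0089 -0.0012] [ 0.001   0.0012 -0.1411]
34.0 [ 0.0562  0.0129 -0.0012] [ 0.001   0.0012 -0.2109]
32.0 [ 0.0743  0.0163 -0.0012] [ 0.001   0.0012 -0.2807]
30.0 [ 0.0925  0.019  -0.0012] [ 0.001   0.0013 -0.3506]
28.0 [ 0.1108  0.021  -0.0012] [ 0.001   0.0013 -0.4204]
26.0 [ 0.1291  0.0225 -0.0012] [ 0.0009  0.0013 -0.4902]
24.0 [ 0.1475  0.0233 -0.0012] [ 0.0009  0.0013 -0.56  ]
22.0 [ 0.1659  0.0234 -0.0012] [ 0.0009  0.0013 -0.6298]
20.0 [ 0.1843  0.0229 -0.0013] [ 0.0009  0.0014 -0.6996]
```

View pics/side_t40.png

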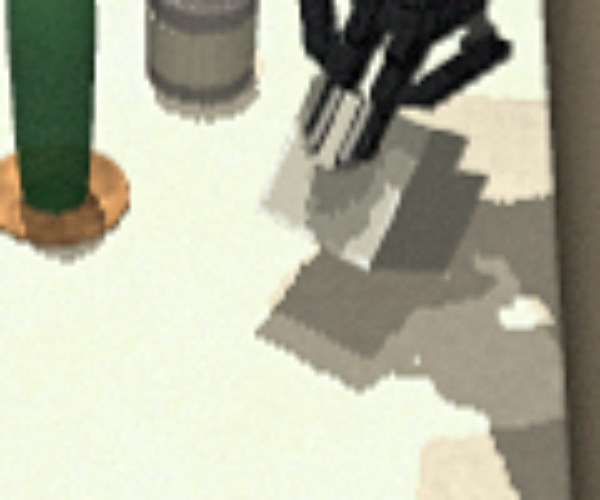

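View pics/top_t40.png

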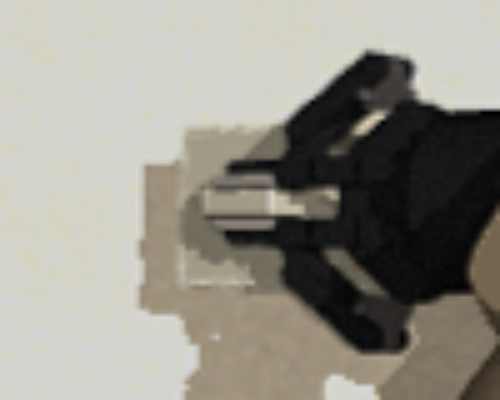

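Run:
```python
from h import *
p,d=capture("top");C=cloud("top",d)
cv2.imwrite("pics/t40z.png",cv2.resize(np.clip(p[195:250,380:430,::-1]*2.,0,255).astype(np.uint8),None,fx=10,fy=10,interpolation=cv2.INTER_NEAREST))
a=np.radians(-3.1);h=np.array([np.cos(a),np.sin(a),0]);O=np.array([487.3,-137,0]);piv=O+R.from_euler('z',a).apply([0,-67,0])
Q=R.from_rotvec(h*np.radians(40))
for u,v in((403,205),(401,207),(399,208),(400,234),(397,231),(395,221),(390,221)):
    L=R.from_euler('z',-a).apply(Q.inv().apply(C[v,u]-piv))+[0,-67,0];print(u,v,p[v,u],L.round(),C[v,u].round())
```

```text
403 205 [120 112  97] [ 50. -74.   2.] [ 533. -214.   -3.]
401 207 [42 39 35] [34. 30. 80.] [ 519. -183.  123.]
399 208 [43 39 34] [34. 10. 57.] [ 519. -184.   93.]
400 234 [63 60 53] [-27. -39.  23.] [ 457. -196.   36.]
397 231 [65 62 53] [-20. -30.  20.] [ 464. -188.   39.]
395 221 [73 69 60] [  4. -19.  23.] [ 489. -182.   48.]
390 221 [113 108  94] [-1. 73. 84.] [ 485. -151.  155.]
```

View pics/t40z.png

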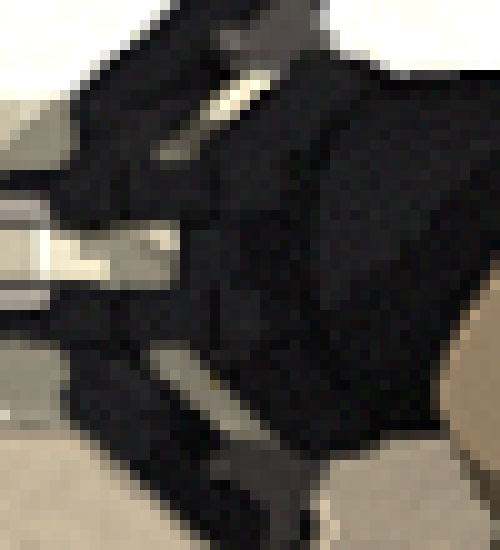

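Run:
```python
from h import *
for n in("top","side"):
  p,d=capture(n);C=cloud(n,d)
  a=np.radians(-3.1);h=np.array([np.cos(a),np.sin(a),0]);O=np.array([487.3,-137,0]);piv=O+R.from_euler('z',a).apply([0,-67,0])
  Q=R.from_rotvec(h*np.radians(40))
  L=R.from_euler('z',-a).apply(Q.inv().apply(C.reshape(-1,3)-piv))+[0,-67,0];L=L.reshape(C.shape)
  m=(abs(L[...,0])<33)&(L[...,1]>-62)&(L[...,1]<62)&(L[...,2]<80)&(L[...,2]>0)
  for v,u in zip(*np.nonzero(m)): print(n,u,v,p[v,u],L[v,u].round())
```

```text
top 367 210 [99 94 81] [27. 61.  1.]
top 378 210 [102  98  85] [26. 62. 37.]
top 384 210 [74 71 61] [25. 62. 56.]
top 396 210 [63 59 51] [ 32. -21.  23.]
top 397 210 [59 55 48] [ 33. -28.  20.]
top 398 210 [52 49 42] [ 33. -29.  23.]
top 369 211 [101  97  84] [24. 60.  6.]
top 373 211 [101  97  84] [24. 62. 21.]
top 379 211 [66 63 55] [23. 62. 41.]
top 382 211 [68 65 56] [23. 61. 49.]
top 373 212 [101  96  84] [21. 62. 22.]
top 374 212 [101  97  84] [21. 62. 25.]
top 367 218 [100  96  84] [ 7. 61.  2.]
top 394 218 [85 80 70] [ 12. -17.  20.]
top 395 218 [107 103  89] [ 12. -20.  21.]
top 396 218 [111 106  93] [ 12. -25.  20.]
top 397 218 [83 79 70] [ 12. -29.  20.]
top 367 219 [88 84 73] [ 5. 60.  1.]
top 394 219 [62 60 51] [  9. -18.  19.]
top 395 219 [76 72 62] [ 10. -22.  19.]
top 396 219 [108 103  90] [ 10. -24.  21.]
top 397 219 [93 90 77] [ 10. -29.  20.]
top 394 220 [65 63 54] [  7. -17.  20.]
top 395 220 [61 57 50] [  7. -21.  20.]
top 396 220 [60 57 49] [  7. -23.  22.]
top 397 220 [51 49 43] [  7. -26.  22.]
top 394 221 [73 71 61] [  4. -18.  19.]
top 395 221 [72 68 59] [  
[... 5230 characters left out ...]
 186 [127 126 113] [ 8. 62.  3.]
side 366 186 [90 90 80] [-8. 62. 11.]
side 369 186 [93 92 82] [-16.  62.  15.]
side 371 186 [89 88 78] [-21.  60.  17.]
side 373 186 [125 125 111] [-26.  60.  19.]
side 361 187 [138 139 125] [ 4. 62.  2.]
side 364 187 [91 90 80] [-4. 61.  6.]
side 365 187 [93 92 82] [-7. 62.  7.]
side 367 187 [92 90 81] [-11.  60.   9.]
side 368 187 [92 91 82] [-15.  61.  11.]
side 371 187 [106 103  92] [-22.  61.  15.]
side 374 187 [127 125 110] [-30.  61.  18.]
side 369 188 [108 105  94] [-19.  61.  10.]
side 371 188 [124 122 110] [-23.  60.  12.]
side 366 189 [97 96 86] [-12.  62.   3.]
side 370 189 [125 124 109] [-22.  61.   8.]
side 372 189 [125 123 109] [-28.  62.  11.]
```

A faintly yellow pixel at (401,233) deprojects onto the shelf beside the end wall at y ≈ -44, so the cheese has left the chute. I lower the tray.

```bash
python3 -m jog '[{"linear":[0.007,0.0018,0],"rotation":[0,0,-0.025],"grip":5},{"linear":[0.0204,0.0043,0],"rotation":[0,0,-0.071],"grip":5},{"linear":[0.0382,0.0089,0],"rotation":[0,0,-0.141],"grip":5},{"linear":[0.0562,0.0129,0],"rotation":[0,0,-0.211],"grip":5},{"linear":[0.0743,0.0163,0],"rotation":[0,0,-0.281],"grip":5},{"linear":[0.0925,0.019,0],"rotation":[0,0,-0.351],"grip":5},{"linear":[0.1108,0.021,0],"rotation":[0,0,-0.42],"grip":5},{"linear":[0.1291,0.0225,0],"rotation":[0,0,-0.49],"grip":5},{"linear":[0.1475,0.0233,0],"rotation":[0,0,-0.56],"grip":5},{"linear":[0.1659,0.0234,0],"rotation":[0,0,-0.63],"grip":5},{"linear":[0.1843,0.0229,0],"rotation":[0,0,-0.7],"grip":5},{"linear":[0.1843,0.0229,0],"rotation":[0,0,-0.7],"grip":5}]'
python3 tip.py -2 d20
```

```text
time_s: 17.93
eef_pos: [490.8, -78.1, 95.9]
ee_rot: [0.7, 0.14, 0.693, 0.104]
force: [0.6, -0.6, 2.7]
grip_width: 0.127
t 17.93 p [490.8 -78.1  95.9] F [ 0.6 -0.6  2.7] g 10.9 j [-0.56  0.46  1.71  0.33  1.16 -0.67]
[[ 0.018  0.049  0.999]
 [ 0.34   0.939 -0.052]
 [-0.94   0.34   0.   ]]
tilt 19.87
17.9 [ 0.0169  0.0043 -0.0001] [ 0.0031 -0.0007 -0.0707]
15.9 [ 0.0347  0.0089 -0.0001] [ 0.0031 -0.0006 -0.1405]
13.9 [ 0.0527  0.0129 -0.    ] [ 0.0031 -0.0006 -0.2103]
11.9 [ 0.0708  0.0162 -0.    ] [ 0.0032 -0.0005 -0.2802]
9.9 [ 0.089   0.0189 -0.    ] [ 0.0032 -0.0005 -0.35  ]
7.9 [ 0.1072  0.021  -0.    ] [ 3.200e-03 -4.000e-04 -4.198e-01]
5.9 [0.1256 0.0224 0.    ] [ 3.200e-03 -4.000e-04 -4.896e-01]
3.9 [0.144  0.0232 0.    ] [ 3.200e-03 -3.000e-04 -5.594e-01]
1.9 [0.1624 0.0234 0.    ] [ 3.200e-03 -2.000e-04 -6.292e-01]
-0.1 [0.1808 0.0229 0.    ] [ 3.20e-03 -2.00e-04 -6.99e-01]
```

View pics/side_d20.png

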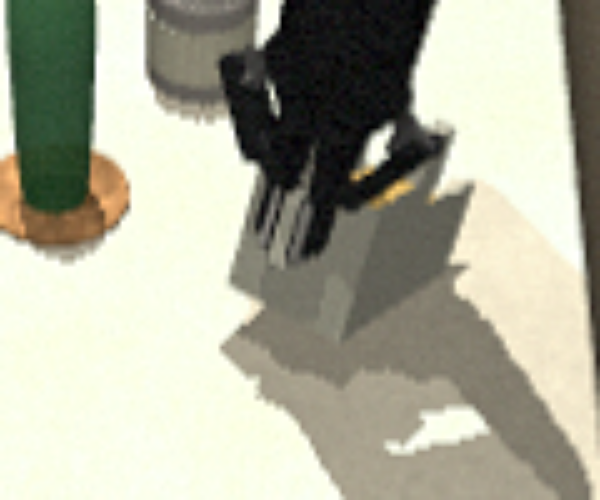

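Yellow cheese now shows at (385,190), on the shelf side. I finish lowering.

```bash
python3 -m jog '[{"linear":[0.007,0.002,0],"rotation":[0,0,-0.03],"grip":5},{"linear":[0.0169,0.0043,0],"rotation":[0.003,0,-0.071],"grip":5},{"linear":[0.0347,0.0089,0],"rotation":[0.003,0,-0.141],"grip":5},{"linear":[0.0527,0.0129,0],"rotation":[0.003,0,-0.21],"grip":5},{"linear":[0.0708,0.0162,0],"rotation":[0.003,0,-0.28],"grip":5},{"linear":[0.089,0.0189,0],"rotation":[0.003,0,-0.35],"grip":5},{"linear":[0.1072,0.021,0],"rotation":[0.003,0,-0.42],"grip":5},{"linear":[0.1256,0.0224,0],"rotation":[0.003,0,-0.49],"grip":5},{"linear":[0.144,0.0232,0],"rotation":[0.003,0,-0.56],"grip":5},{"linear":[0.154,0.0233,0],"rotation":[0.003,0,-0.595],"grip":5},{"linear":[0.1624,0.0234,0],"rotation":[0.003,0,-0.63],"grip":5},{"linear":[0.17,0.0232,0],"rotation":[0.003,0,-0.66],"grip":5},{"linear":[0.176,0.023,0],"rotation":[0.003,0,-0.685],"grip":5},{"linear":[0.1795,0.0229,0],"rotation":[0.003,0,-0.697],"grip":5},{"linear":[0.1795,0.0229,0],"rotation":[0.003,0,-0.697],"grip":5}]'
python3 tip.py -1 d0
```

```text
time_s: 19.28
eef_pos: [492.2, -53.9, 47.9]
ee_rot: [0.707, 0.02, 0.707, -0.019]
force: [-0.1, -1.4, -2.7]
grip_width: 0.126
t 19.28 p [492.2 -53.9  47.9] F [-0.1 -1.4 -2.7] g 10.7 j [-0.35  0.48  1.79  0.    0.87 -0.29]
[[-0.001  0.055  0.998]
 [ 0.001  0.998 -0.055]
 [-1.     0.001 -0.001]]
tilt 0.08
-0.9 [ 0.0091  0.0044 -0.0003] [-0.0021 -0.0012 -0.0348]
-1.9 [ 0.0179  0.0069 -0.0003] [-0.002  -0.0012 -0.0698]
-2.9 [ 0.0268  0.0093 -0.0003] [-0.002  -0.0013 -0.1047]
-3.9 [ 0.0357  0.0115 -0.0003] [-0.002  -0.0013 -0.1396]
-4.9 [ 0.0447  0.0136 -0.0003] [-0.002  -0.0013 -0.1745]
-5.9 [ 0.0537  0.0155 -0.0003] [-0.002  -0.0013 -0.2094]
-6.9 [ 0.0627  0.0173 -0.0003] [-0.002  -0.0013 -0.2443]
-7.9 [ 0.0718  0.0189 -0.0003] [-0.002  -0.0013 -0.2792]
-8.9 [ 0.0809  0.0203 -0.0003] [-0.002  -0.0014 -0.3141]
-9.9 [ 0.09    0.0216 -0.0003] [-0.002  -0.0014 -0.349 ]
```

View pics/side_d0.png

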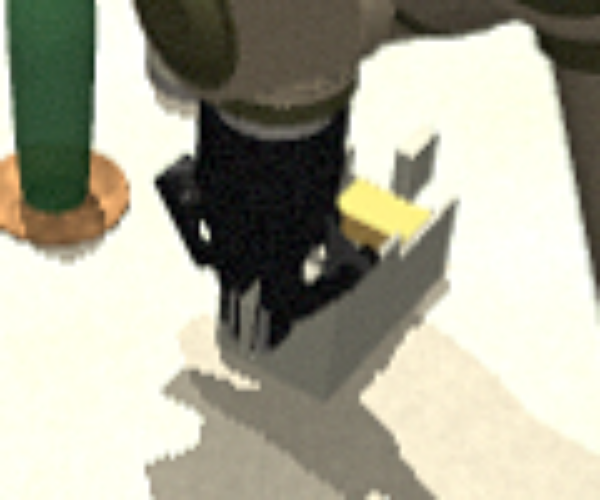

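View pics/top_d0.png

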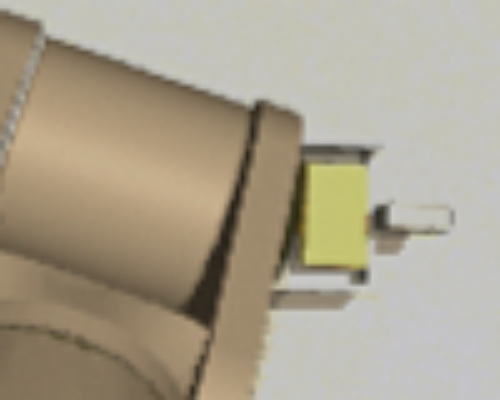

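The cheese lies flat on the shelf with its full-size face up, at top crop (337,215) and side crop (385,210). I release the chute lug and rise.

```bash
python3 -m jog '[{"linear":[0.002,0,0],"rotation":[0,0,0],"grip":5},{"linear":[0.002,0,0],"rotation":[0,0,0],"grip":14},{"linear":[0.002,0,0],"rotation":[0,0,0],"grip":22},{"linear":[0.002,0,0],"rotation":[0,0,0],"grip":35},{"linear":[0.002,0,0],"rotation":[0,0,0],"grip":40},{"linear":[0.002,0,0],"rotation":[0,0,0],"grip":40},{"linear":[-0.05,0,0],"rotation":[0,0,0],"grip":40},{"linear":[-0.17,0,0],"rotation":[0,0,0],"grip":40},{"linear":[-0.29,0,0],"rotation":[0,0,0],"grip":40},{"linear":[-0.38,0,0],"rotation":[0,0,0],"grip":40},{"linear":[-0.42,-0.08,0],"rotation":[0,0,0],"grip":40},{"linear":[-0.42,-0.2,0],"rotation":[0,0,0],"grip":40},{"linear":[-0.42,-0.33,0],"rotation":[0,0,0],"grip":40},{"linear":[-0.42,-0.46,0],"rotation":[0,0,0],"grip":40},{"linear":[-0.42,-0.56,0],"rotation":[0,0,0],"grip":40},{"linear":[-0.42,-0.56,0],"rotation":[0,0,0],"grip":40}]'
python3 - <<'E'
from h import *
st()
for n in("side","top"):
  p,d=capture(n);np.save(f"pics/{n}8.npy",d);np.save(f"pics/{n}8rgb.npy",p)
  b=(140,240,300,420) if n=="side" else (180,260,330,430)
  cv2.imwrite(f"pics/{n}8.png",cv2.resize(np.clip(p[b[0]:b[1],b[2]:b[3],::-1]*1.6,0,255).astype(np.uint8),None,fx=5,fy=5))
  C=cloud(n,d)
  for lab,(y0,y1,z0,z1) in dict(lugc=(-72,-38,76,92),lugs=(-245,-205,70,84)).items():
    m=(abs(C[...,0]-488)<14)&(C[...,1]>y0)&(C[...,1]<y1)&(C[...,2]>z0)&(C[...,2]<z1)
    if m.sum()>5:print(n,lab,m.sum(),C[m].mean(0).round(1),cv2.minAreaRect(C[m][:,:2].astype(np.float32)))
  m=(p[...,0].astype(int)-p[...,2]>35)&(abs(C[...,0]-488)<45)&(abs(C[...,1]+140)<70)&(C[...,2]<60)&(C[...,2]>38);P=C[m]
  if m.sum()>5:
    c=P.mean(0);u,s,vt=np.linalg.svd(P-c);print(n,"cheese top",m.sum(),c.round(1),"normal",vt[2].round(2),cv2.minAreaRect(P[:,:2].astype(np.float32)))
E
```

```text
time_s: 20.72
eef_pos: [482.3, -226.7, 173.6]
ee_rot: [0.707, 0.021, 0.707, -0.021]
force: [0.4, -0.3, 0.3]
grip_width: 0.468
t 20.72 p [ 482.3 -226.7  173.6] F [ 0.4 -0.3  0.3] g 40.0 j [-0.66  0.38  1.56  0.    1.2  -0.6 ]
[[-0.     0.06   0.998]
 [ 0.     0.998 -0.06 ]
 [-1.     0.    -0.   ]]
side lugc 47 [490.3 -54.6  82.6] ((491.2174987792969, -55.79297637939453), (29.95712661743164, 12.060354232788086), 89.61326599121094)
side lugs 36 [ 482.  -221.1   76.8] ((482.260009765625, -221.91966247558594), (30.544780731201172, 12.217672348022461), 82.98316955566406)
side cheese top 148 [ 487.6 -185.8   45.1] normal [-0.01 -0.06 -1.  ] ((486.1351318359375, -186.52915954589844), (36.516143798828125, 52.03215789794922), 88.52642059326172)
top lugc 60 [491.7 -57.6  83.5] ((491.7199401855469, -57.693878173828125), (26.835886001586914, 9.872400283813477), 89.09308624267578)
top lugs 23 [ 483.6 -210.    77.5] ((482.8669738769531, -211.06077575683594), (11.610064506530762, 9.873764991760254), 88.51395416259766)
top cheese top 261 [ 485.2 -187.    45.3] normal [ 0.01 -0.01  1.  ] ((484.8039245605469, -187.01791381835938), (31.640066146850586, 50.73896026611328), 86.33606719970703)
```

View pics/side8.png

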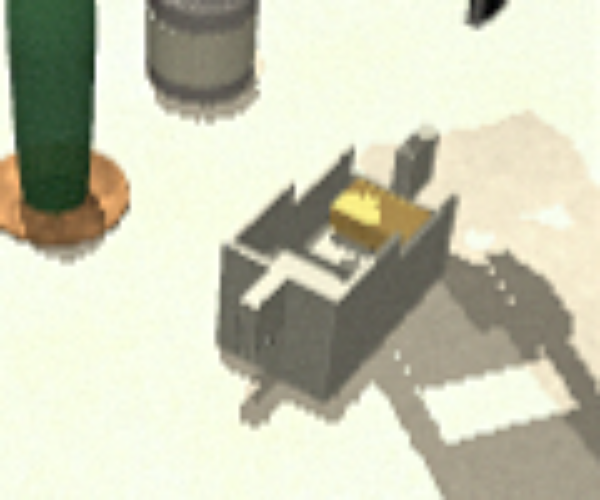

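View pics/top8.png

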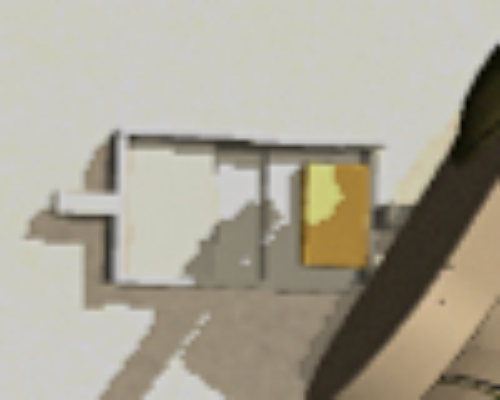

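The cheese's top face is level at z ≈ 45 mm and full size (51 x 32), so it has turned. I descend on the shelf lug, keeping to its outer half.

```bash
python3 -m jog '[{"linear":[0.05,0,0],"rotation":[0,0,0],"grip":40},{"linear":[0.13,0,0],"rotation":[0,0,0],"grip":40},{"linear":[0.21,0,0],"rotation":[0,0,0],"grip":40},{"linear":[0.29,0,0],"rotation":[0,0,0],"grip":40},{"linear":[0.36,0,0],"rotation":[0,0,0],"grip":40},{"linear":[0.42,0,0],"rotation":[0,0,0],"grip":40},{"linear":[0.438,0,0],"rotation":[0,0,0],"grip":40},{"linear":[0.438,0,0],"rotation":[0,0,0],"grip":40},{"linear":[0.438,0,0],"rotation":[0,0,0],"grip":30},{"linear":[0.438,0,0],"rotation":[0,0,0],"grip":25}]'
python3 - <<'E'
from h import *
st();print(go(down(-3.2),[482,-226.3,41.5]))
p,d=capture("side");cv2.imwrite("pics/s9.png",cv2.resize(np.clip(p[120:220,320:440,::-1]*1.6,0,255).astype(np.uint8),None,fx=6,fy=6))
E
```

```text
time_s: 21.65
eef_pos: [483.2, -222.2, 43.4]
ee_rot: [0.707, 0.02, 0.706, -0.02]
force: [-0.0, -0.5, 0.5]
grip_width: 0.292
t 21.65 p [ 483.2 -222.2   43.4] F [-0.  -0.5  0.5] g 25.0 j [-0.65  0.55  1.68  0.    0.9  -0.6 ]
[[ 0.001  0.057  0.998]
 [ 0.001  0.998 -0.057]
 [-1.     0.001  0.001]]
(array([ 0.0064, -0.0138, -0.0033]), array([-0.0019,  0.0019, -0.0024]))
```

View pics/s9.png

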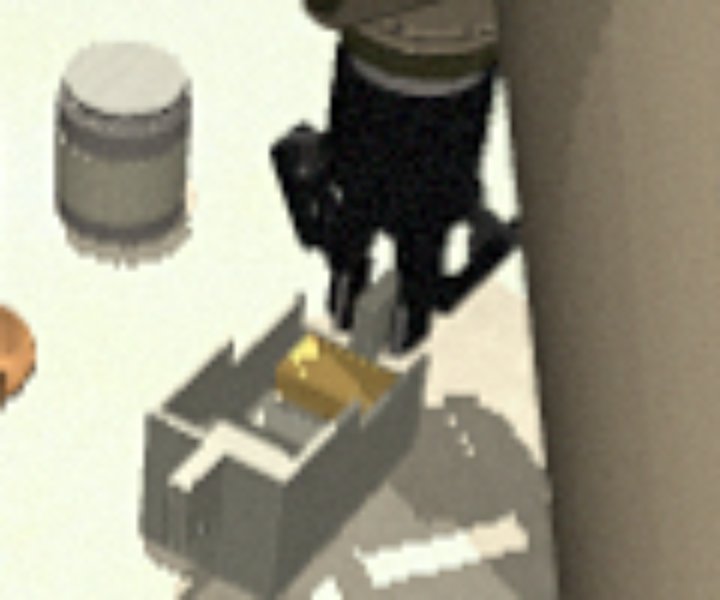

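The shelf lug at (375,315) stands between the fingers, and the cheese at (330,375) is clear of them. I close.

```bash
python3 -m jog '[{"linear":[0.005,-0.012,-0.003],"rotation":[0,0,0],"grip":25},{"linear":[0.005,-0.012,-0.003],"rotation":[0,0,0],"grip":20},{"linear":[0.005,-0.012,-0.003],"rotation":[0,0,0],"grip":14},{"linear":[0.005,-0.012,-0.003],"rotation":[0,0,0],"grip":8},{"linear":[0.005,-0.012,-0.003],"rotation":[0,0,0],"grip":5},{"linear":[0.005,-0.012,-0.003],"rotation":[0,0,0],"grip":5},{"linear":[0.005,-0.012,-0.003],"rotation":[0,0,0],"grip":5}]' 60
python3 - <<'E'
from h import *
st()
s=sense();p=s["eef_pos"]
# tray-frame grip y from measured pose; bay axis yaw -2, mouth
a=np.radians(-2.2);n=np.array([np.sin(-a),np.cos(a),0]);stop=np.array([521.3,228.,0])+n*45
gy=-np.hypot(p[0]-486.9,p[1]+139);print("gy",gy)
for off in(150,60,20,0):
    tip=stop-n*off; tcp=tip-n*(97-gy);tcp[2]=p[2];print(off,tcp.round(1),go(down(-2.2),tcp))
E
```

```text
time_s: 22.28
eef_pos: [482.4, -226.3, 42.4]
ee_rot: [0.708, 0.02, 0.706, -0.02]
force: [-0.3, -1.6, 6.5]
grip_width: 0.13
t 22.28 p [ 482.4 -226.3   42.4] F [-0.3 -1.6  6.5] g 11.1 j [-0.66  0.56  1.68  0.    0.9  -0.6 ]
[[ 0.002  0.057  0.998]
 [ 0.     0.998 -0.057]
 [-1.     0.     0.002]]
gy -87.44326426841528
150 [510.2 -61.2  42.4] (array([2.000e-04, 5.547e-01, 6.120e-02]), array([-0.0373,  0.004 , -0.0004]))
60 [513.6  28.7  42.4] (array([3.000e-04, 8.547e-01, 5.560e-02]), array([-0.0373,  0.004 , -0.0004]))
20 [515.2  68.7  42.4] (array([3.00e-04, 9.88e-01, 5.31e-02]), array([-0.0373,  0.004 , -0.0004]))
0 [515.9  88.7  42.4] (array([3.0000e-04, 1.0546e+00, 5.1900e-02]), array([-0.0373,  0.004 , -0.0004]))
```

```bash
python3 -m jog '[{"linear":[-0.001,0.006,0.001],"rotation":[0,0,0],"grip":5},{"linear":[-0.001,0.02,0.003],"rotation":[-0.003,0,0],"grip":5},{"linear":[-0.001,0.045,0.006],"rotation":[-0.006,0,0],"grip":5},{"linear":[-0.001,0.08,0.01],"rotation":[-0.009,0,0],"grip":5},{"linear":[-0.001,0.12,0.015],"rotation":[-0.012,0,0],"grip":5},{"linear":[-0.001,0.16,0.02],"rotation":[-0.015,0,0],"grip":5},{"linear":[-0.001,0.2,0.025],"rotation":[-0.018,0,0],"grip":5},{"linear":[-0.001,0.24,0.03],"rotation":[-0.021,0,0],"grip":5},{"linear":[-0.001,0.28,0.035],"rotation":[-0.025,0,0],"grip":5},{"linear":[-0.001,0.32,0.04],"rotation":[-0.028,0,0],"grip":5},{"linear":[-0.001,0.36,0.045],"rotation":[-0.031,0,0],"grip":5},{"linear":[-0.001,0.4,0.05],"rotation":[-0.034,0,0],"grip":5},{"linear":[-0.001,0.44,0.055],"rotation":[-0.037,0,0],"grip":5},{"linear":[-0.001,0.48,0.059],"rotation":[-0.037,0,0],"grip":5},{"linear":[-0.001,0.515,0.061],"rotation":[-0.037,0,0],"grip":5},{"linear":[-0.001,0.54,0.061],"rotation":[-0.037,0,0],"grip":5},{"linear":[-0.001,0.5547,0.061],"rotation":[-0.037,0,0],"grip":5},{"linear":[-0.001,0.5547,0.061],"rotation":[-0.037,0,0],"grip":5}]'
python3 - <<'E'
from h import *
st()
s=sense();p=s["eef_pos"]
a=np.radians(-2.2);n=np.array([np.sin(-a),np.cos(a),0]);stop=np.array([521.3,228.,0])+n*45
for off in(60,20,0):
    tip=stop-n*off; tcp=tip-n*(97+87.4);tcp[2]=42.4;print(off,tcp.round(1),go(down(-2.2),tcp))
for n in("side","top"):
  p,d=capture(n)
  b=(130,310,220,420) if n=="side" else (150,270,190,390)
  cv2.imwrite(f"pics/{n}10.png",cv2.resize(np.clip(p[b[0]:b[1],b[2]:b[3],::-1]*1.6,0,255).astype(np.uint8),None,fx=3.3,fy=3.3,interpolation=cv2.INTER_CUBIC))
E
```

```text
time_s: 23.78
eef_pos: [510.0, -60.2, 42.7]
ee_rot: [0.708, 0.014, 0.706, -0.013]
force: [0.4, 0.6, -3.7]
grip_width: 0.132
t 23.78 p [510.  -60.2  42.7] F [ 0.4  0.6 -3.7] g 11.3 j [-0.35  0.52  1.74  0.    0.88 -0.31]
[[ 0.002  0.038  0.999]
 [ 0.001  0.999 -0.038]
 [-1.     0.001  0.002]]
60 [513.6  28.7  42.4] (array([0.0011, 0.2968, 0.001 ]), array([ 0.0009,  0.003 , -0.0014]))
20 [515.2  68.7  42.4] (array([0.0012, 0.4302, 0.001 ]), array([ 0.0009,  0.003 , -0.0014]))
0 [515.9  88.7  42.4] (array([0.0012, 0.4968, 0.001 ]), array([ 0.0009,  0.003 , -0.0014]))
```

View pics/side10.png

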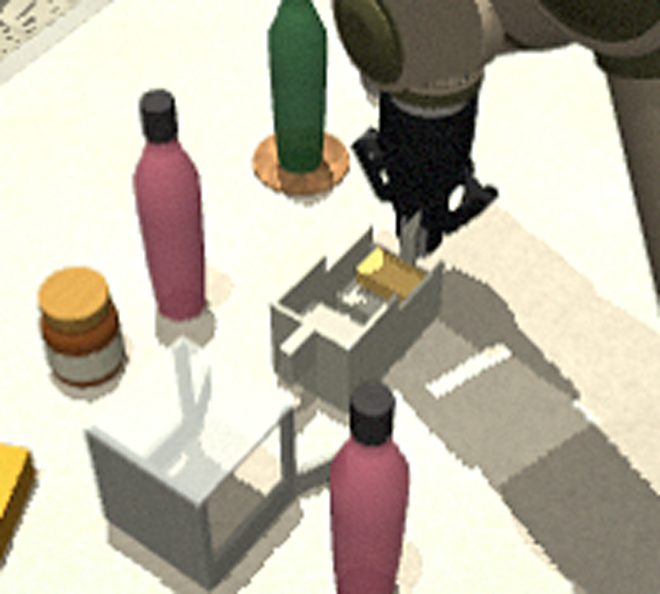

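View pics/top10.png

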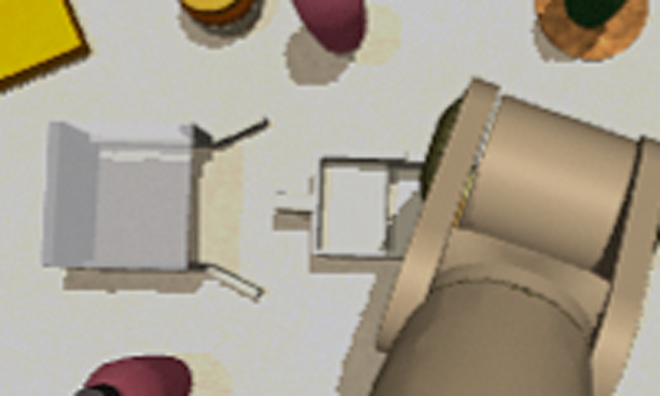

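The tray is lined up with the bay: tray axis and mouth centre are both at about v=205 in the top crop. I slide it in.

```bash
python3 -m jog '[{"linear":[0.0005,0.008,0],"rotation":[0,0,0],"grip":5},{"linear":[0.0005,0.025,0],"rotation":[0,0,0],"grip":5},{"linear":[0.0005,0.05,0],"rotation":[0,0,0],"grip":5},{"linear":[0.0005,0.08,0],"rotation":[0,0,0],"grip":5},{"linear":[0.0005,0.11,0],"rotation":[0,0,0],"grip":5},{"linear":[0.0005,0.14,0],"rotation":[0,0,0],"grip":5},{"linear":[0.0005,0.17,0],"rotation":[0,0,0],"grip":5},{"linear":[0.0005,0.2,0],"rotation":[0,0,0],"grip":5},{"linear":[0.0005,0.23,0],"rotation":[0,0,0],"grip":5},{"linear":[0.0005,0.26,0],"rotation":[0,0,0],"grip":5},{"linear":[0.0005,0.29,0],"rotation":[0,0,0],"grip":5},{"linear":[0.0005,0.32,0],"rotation":[0,0,0],"grip":5},{"linear":[0.0005,0.35,0],"rotation":[0,0,0],"grip":5},{"linear":[0.0005,0.38,0],"rotation":[0,0,0],"grip":5},{"linear":[0.0005,0.405,0],"rotation":[0,0,0],"grip":5},{"linear":[0.0005,0.42,0],"rotation":[0,0,0],"grip":5},{"linear":[0.0005,0.43,0],"rotation":[0,0,0],"grip":5},{"linear":[0.0005,0.43,0],"rotation":[0,0,0],"grip":5}]'
python3 - <<'E'
from h import *
st()
for n in("side","top"):
  p,d=capture(n)
  b=(130,310,220,420) if n=="side" else (150,270,190,390)
  cv2.imwrite(f"pics/{n}11.png",cv2.resize(np.clip(p[b[0]:b[1],b[2]:b[3],::-1]*1.6,0,255).astype(np.uint8),None,fx=3.3,fy=3.3,interpolation=cv2.INTER_CUBIC))
E
```

```text
time_s: 25.38
eef_pos: [514.8, 68.5, 42.5]
ee_rot: [0.707, 0.014, 0.707, -0.013]
force: [-0.2, 1.4, -3.7]
grip_width: 0.13
t 25.38 p [514.8  68.5  42.5] F [-0.2  1.4 -3.7] g 11.1 j [-0.09  0.53  1.72  0.    0.88 -0.06]
[[ 0.001  0.038  0.999]
 [ 0.001  0.999 -0.038]
 [-1.     0.001  0.001]]
```

View pics/side11.png

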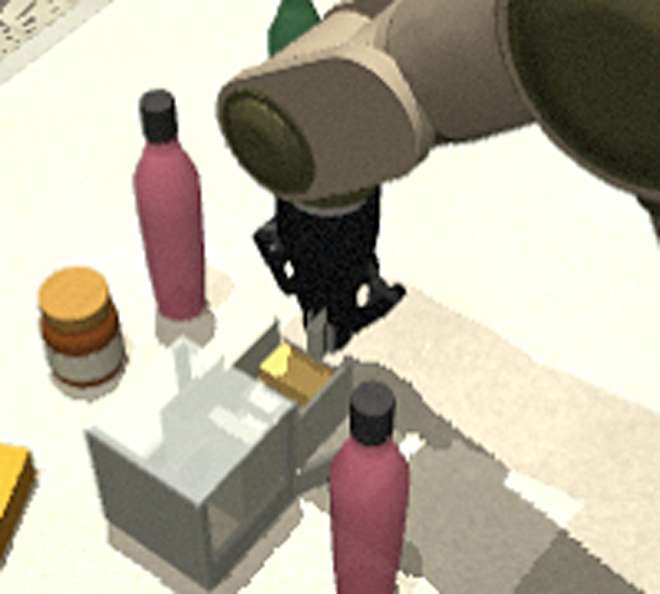

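View pics/top11.png

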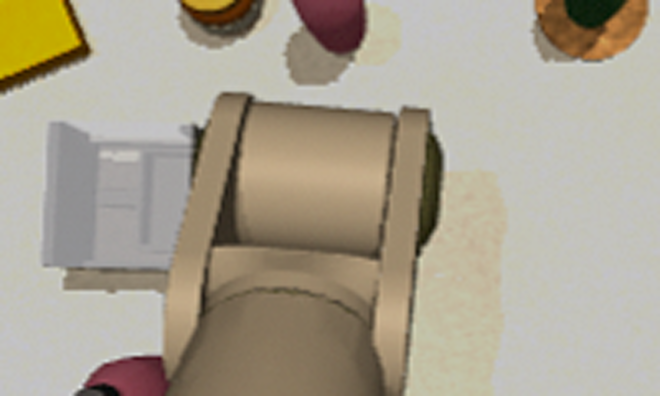

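The tray is part-way in, with about 20 mm to go. I feel for the panel.

```bash
python3 -m jog '[{"linear":[0,0.006,0],"rotation":[0,0,0],"grip":5},{"linear":[0,0.015,0],"rotation":[0,0,0],"grip":5},{"linear":[0,0.024,0],"rotation":[0,0,0],"grip":5},{"linear":[0,0.033,0],"rotation":[0,0,0],"grip":5},{"linear":[0,0.042,0],"rotation":[0,0,0],"grip":5},{"linear":[0,0.05,0],"rotation":[0,0,0],"grip":5},{"linear":[0,0.055,0],"rotation":[0,0,0],"grip":5},{"linear":[0,0.055,0],"rotation":[0,0,0],"grip":5}]'
python3 -m jog '[{"linear":[0,0.004,0],"rotation":[0,0,0],"grip":5},{"linear":[0,0.008,0],"rotation":[0,0,0],"grip":5},{"linear":[0,0.008,0],"rotation":[0,0,0],"grip":5}]'
```

```text
time_s: 26.15
eef_pos: [515.4, 84.9, 42.4]
ee_rot: [0.707, 0.014, 0.707, -0.013]
force: [0.2, 2.3, -2.4]
grip_width: 0.136
time_s: 26.4
eef_pos: [515.5, 87.5, 42.4]
ee_rot: [0.707, 0.014, 0.707, -0.013]
force: [0.7, -0.0, -2.2]
grip_width: 0.133
```

```bash
python3 -m jog '[{"linear":[0,0.003,0],"rotation":[0,0,0],"grip":5},{"linear":[0,0.006,0],"rotation":[0,0,0],"grip":5},{"linear":[0,0.006,0],"rotation":[0,0,0],"grip":5}]'
python3 -m jog '[{"linear":[0,0.003,0],"rotation":[0,0,0],"grip":5},{"linear":[0,0.006,0],"rotation":[0,0,0],"grip":5},{"linear":[0,0.006,0],"rotation":[0,0,0],"grip":5}]'
```

```text
time_s: 26.65
eef_pos: [515.7, 88.6, 42.4]
ee_rot: [0.707, 0.014, 0.707, -0.014]
force: [-1.1, -8.2, -2.9]
grip_width: 0.135
time_s: 26.9
eef_pos: [515.9, 88.5, 42.5]
ee_rot: [0.707, 0.012, 0.707, -0.015]
force: [-1.0, -15.0, -1.3]
grip_width: 0.131
```

Contact is at y = 88.5 mm (15 N), which matches the predicted home position. I release and retreat.

```bash
python3 -m jog '[{"linear":[0.001,-0.001,0],"rotation":[0,0,0],"grip":5},{"linear":[0.001,-0.001,0],"rotation":[0,0,0],"grip":13},{"linear":[0.001,-0.001,0],"rotation":[0,0,0],"grip":20},{"linear":[0.001,-0.001,0],"rotation":[0,0,0],"grip":30},{"linear":[0.001,-0.001,0],"rotation":[0,0,0],"grip":40},{"linear":[0.001,-0.001,0],"rotation":[0,0,0],"grip":40},{"linear":[-0.04,-0.001,0],"rotation":[0,0,0],"grip":40},{"linear":[-0.15,-0.001,0],"rotation":[0,0,0],"grip":40},{"linear":[-0.28,-0.001,0],"rotation":[0,0,0],"grip":40},{"linear":[-0.4,-0.05,0],"rotation":[0,0,0],"grip":40},{"linear":[-0.5,-0.17,0],"rotation":[0,0,0],"grip":40},{"linear":[-0.6,-0.3,0],"rotation":[0,0,0],"grip":40},{"linear":[-0.65,-0.43,0],"rotation":[0,0,0],"grip":40},{"linear":[-0.65,-0.56,0],"rotation":[0,0,0],"grip":40},{"linear":[-0.65,-0.69,0],"rotation":[0,0,0],"grip":40},{"linear":[-0.65,-0.8,0],"rotation":[0,0,0],"grip":40},{"linear":[-0.65,-0.9,0],"rotation":[0,0,0],"grip":40},{"linear":[-0.65,-0.9,0],"rotation":[0,0,0],"grip":40}]'
python3 - <<'E'
from h import *
from scipy.optimize import least_squares
st()
for n in("side","top"):
  p,d=capture(n);C=cloud(n,d)
  b=(90,310,200,420) if n=="side" else (120,280,160,440)
  f=2.7
  cv2.imwrite(f"pics/{n}12.png",cv2.resize(np.clip(p[b[0]:b[1],b[2]:b[3],::-1]*1.6,0,255).astype(np.uint8),None,fx=f,fy=f,interpolation=cv2.INTER_CUBIC))
  m=(abs(C[...,0]-516)<12)&(C[...,1]>70)&(C[...,1]<112)&(C[...,2]>68)&(C[...,2]<86)
  if m.sum()>5:print(n,"shelf lug",m.sum(),C[m].mean(0).round(1),cv2.minAreaRect(C[m][:,:2].astype(np.float32)))
  m=(p[...,0].astype(int)-p[...,2]>35)&(abs(C[...,0]-518)<40)&(abs(C[...,1]-135)<40)&(C[...,2]<60)&(C[...,2]>38);P=C[m]
  if m.sum()>5:
    c=P.mean(0);vt=np.linalg.svd(P-c)[2];print(n,"cheese",m.sum(),c.round(1),vt[2].round(3),cv2.minAreaRect(P[:,:2].astype(np.float32)))
  for lo,hi in((10,60),(115,155),(200,235)):
    m=(C[...,2]>lo)&(C[...,2]<hi)&(np.hypot(C[...,0]-679,C[...,1]+125)<45);P=C[m]
    if len(P)>10:print(n,"bottle",lo,least_squares(lambda q:np.hypot(P[:,0]-q[0],P[:,1]-q[1])-q[2],[679,-125,22],loss="soft_l1").x.round(1))
  D=cloud(n,np.load(f"pics/{n}0.npy"))
  for nm,(x,y,z0,z1,r) in dict(jar=(665,150,60,100,60),can=(665,-268,80,100,50),pack=(650,331,25,45,80)).items():
    k=lambda E:E[(np.hypot(E[...,0]-x,E[...,1]-y)<r)&(E[...,2]>z0)&(E[...,2]<z1)].mean(0).round(1)
    print(n,nm,k(D),k(C))
E
```

```text
time_s: 28.4
eef_pos: [504.9, -185.5, 238.0]
ee_rot: [0.707, 0.014, 0.707, -0.017]
force: [-0.8, -0.4, 0.0]
grip_width: 0.471
t 28.4 p [ 504.9 -185.5  238. ] F [-0.8 -0.4  0. ] g 40.2 j [-0.57  0.34  1.45 -0.    1.35 -0.52]
[[ 0.001  0.043  0.999]
 [-0.004  0.999 -0.043]
 [-1.    -0.004  0.001]]
side shelf lug 69 [514.9  95.2  76.1] ((515.3242797851562, 93.60791778564453), (12.08310604095459, 31.95711326599121), 0.5643283128738403)
side cheese 164 [517.4 122.9  45.7] [ 0.014  0.047 -0.999] ((518.5104370117188, 121.59430694580078), (30.561420440673828, 53.218997955322266), 85.5636978149414)
side bottle 10 [ 680.  -124.2   22.7]
side bottle 115 [ 680.  -124.2   25.5]
side bottle 200 [ 678.6 -122.7   11.1]
side jar [677.7 160.7  80.3] [677.2 160.1  80.5]
side can [ 668.6 -274.9   88.8] [ 668.4 -275.    88.7]
side pack [648.7 335.6  35. ] [648.7 335.5  35. ]
top shelf lug 64 [515.6  92.   76.8] ((515.7509765625, 91.84868621826172), (29.358509063720703, 10.002678871154785), 89.28340911865234)
top cheese 240 [516.9 127.5  45.4] [0.    0.006 1.   ] ((517.95751953125, 127.03911590576172), (30.877424240112305, 50.517547607421875), 88.15299224853516)
top bottle 10 [ 678.1 -124.2   22.1]
top bottle 115 [ 678.6 -124.2   25.5]
top bottle 200 [ 676.9 -123.1   10.8]
top jar [683.8 168.   82.3] [683.9 168.5  82.6]
top can [ 669.1 -278.3   88.8] [ 676.3 -278.    89.1]
top pack [649.6 333.6  33.9] [649.5 333.8  33.8]
```

View pics/side12.png

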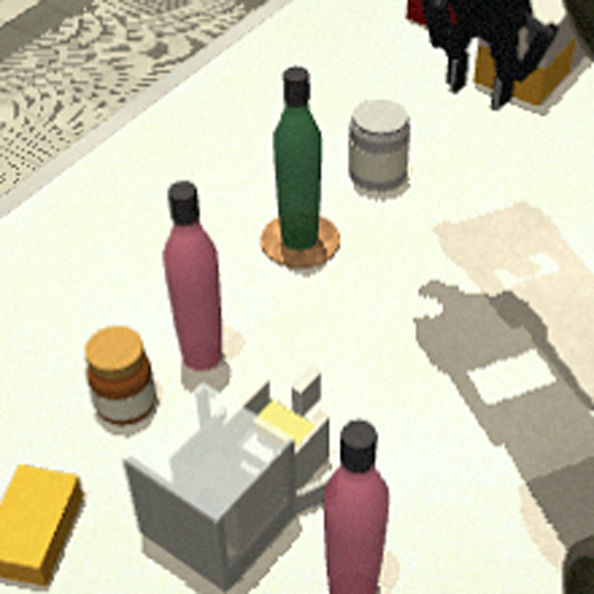

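View pics/top12.png

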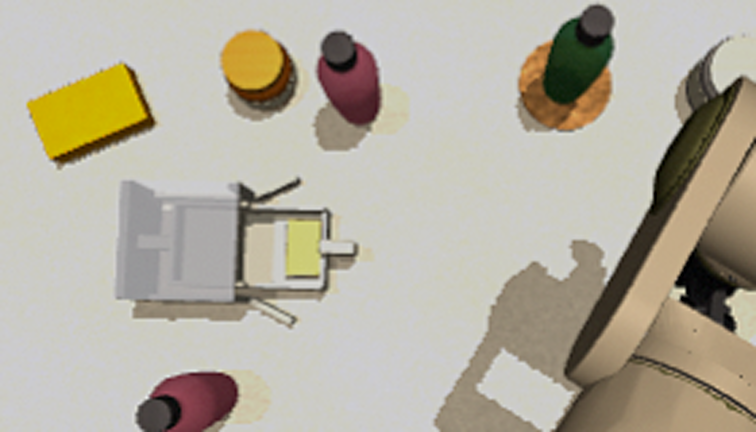

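Run:
```python
from h import *
p,d=capture("top")
a=np.radians(-2.2);n=np.array([np.sin(-a),np.cos(a),0]);x=np.array([np.cos(a),np.sin(a),0])
lug=np.array([515.5,93.3,0])
def T(x_,y_,z_): return lug+n*(y_+82)+x*x_+[0,0,z_]
print("tip pred px",proj("top",[T(-6,97,84),T(6,97,84),T(-6,67,84),T(6,67,84)]).round(1))
o=np.array([521.3,228.,0])-n*50
print("panel inner face z112,84,0",proj("top",[o+n*95+[0,0,z] for z in(112,84,0)]).round(1))
c=p[180:240,195:260,::-1];cv2.imwrite("pics/zz.png",cv2.resize(np.clip(c*1.6,0,255).astype(np.uint8),None,fx=10,fy=10,interpolation=cv2.INTER_CUBIC))
```

```text
tip pred px [[209.6 211.4]
 [209.9 206.5]
 [222.1 211.8]
 [222.4 206.8]]
panel inner face z112,84,0 [[206.  207.9]
 [209.4 208.7]
 [218.5 210.9]]
```

View pics/zz.png

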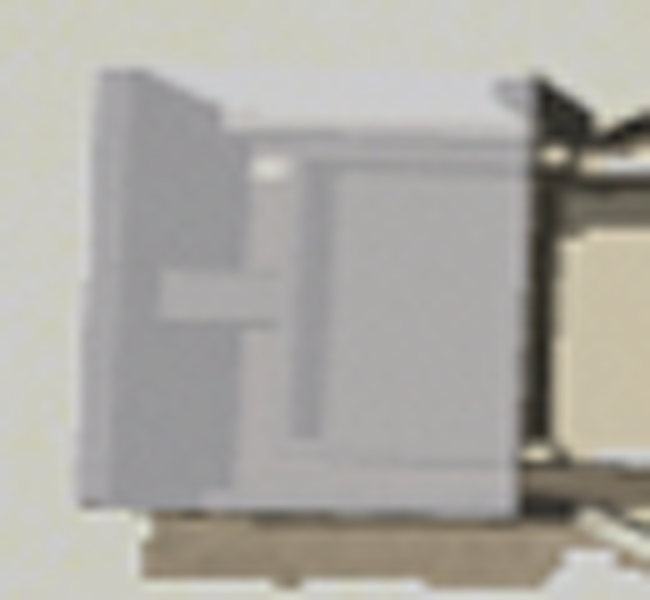

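The lug tip shows at column 210.8. The panel's inner face at that height interpolates to 210.6, so the tray is home.

```bash
python3 -c "
from rig import *
print(finish_job(), sense()['time_s'])"
```

```text
the job is handed in; nothing more can be done
the job is handed in; nothing more can be done
```

The job is handed in at about 28.5 s of the 67 s allowed, and my last checks found every part done. `finish_job` gives no verdict, so what follows rests on my own measurements.

**What I did:** I carried the oil bottle by its cap to the coaster. Then I tipped the tray by the chute lug to 40° until the cheese turned over, and lowered it. I regripped the tray by the shelf lug, pushed it into the bay until it met the back panel at 15 N, released it and backed away.

**Last checks:**
- **Cheese:** it lies level on the shelf with the full-size cut face up, its top at about 45 mm. It sits about 48 mm towards the shelf end from the tray's centre.
- **Tray:** the chute-end lug meets the back panel to within about 1 pixel (roughly 2.5 mm). It is about in line with the bay's middle.
- **Bottle:** its foot is within about 2 mm of the coaster's centre. The two cameras differ by 2 mm, and the cap fit reads about 2 mm off the foot, which I put down to fitting noise.
- **Bystanders:** the jar, the pack and (from the side camera) the can read within 1 mm of where they started. The top camera put the can 7 mm off, but the arm was covering part of it.

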